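# Dock the meter modules

### The job

Get the class's meter modules onto the docking tray: slide the vise jaw open and lift the finished module out, and take every module hanging on the rack off its barbed hook by raising it, tilting it and backing it over the upturned tip. Seat each one upright on the pegs of a station of its own, fully down on the deck (any module may go to any station), and in the end slide the empty vise fully shut. Leave the other things on the table where they are.

Things in the scene. Friction and masses are not known exactly. Their poses are not given: they have to be found in the camera images.
- meter_a_mid (a point): meter module 113 mm high, 0.12 kg, hangs on the rack: black foot 36 (x) x 64 (y) x 16 mm; grey dial housing 24 x 52 mm, 16 to 46 mm up; aluminium tab 6 mm thick (x), 50 wide (y), 46 to 113 mm up, with a hanging window 20 wide (y), 58 to 75 mm up. Pinch the solid tab above the window across its 6 mm. Point: its centre, 56.5 mm up; z up, x along tab thickness. Same turned half round
- meter_b_mid (a point): a second module just like meter_a, on the rack (point and axes alike). Any of meter_a, meter_b, meter_c may be absent. In the underside of each module's foot are two square holes 11 mm wide, 16 mm deep, at y = -20 and +20 mm, for the pegs
- meter_c_mid (a point): a third module just like meter_a, on the rack (point and axes alike)
- meter_d_mid (a point): a module just like meter_a (point and axes alike), always present, its foot clamped in the vise
- rack: fixed steel hook rack; origin under its centre, x the way the hooks point, y along the row. Base plate x -70..50, y +-125 mm, 8 mm high; white back panel x -68..-60 mm, 230 mm wide, top 106 mm up. Three hooks at y = -75, 0, 75 mm. Modules hang at about x = -20 mm, undersides 28 mm above the table, tab across the bar, 75 mm apart
- hook1_bend (a point): hook at rack y = -75 mm: round bar 6 mm thick, leaves the panel level, axis 100 mm above the table, runs along +x to this point on its axis (rack x = 25 mm), where it bends up at 60 deg to the level for 25 mm: the barb, tip at rack x = 37.5 mm, 122 mm up. x of this point: along the level bar towards the tip
- hook2_bend (a point): the same for the hook at rack y = 0. A module held upright cannot pass the barb (its window is 17 mm high, 22 needed). With its foot swung out along +x (top towards the panel) by 20 to 35 deg it passes freely, the window's centre following the bar's axis round the bend and up along the barb
- hook3_bend (a point): the same for the hook at rack y = +75 mm
- station1 (a point): docking station at tray x -42.5, y -38 mm: middle of a grey seat on the deck between two upright pegs 8 mm thick, 14 mm high (upper 6 mm tapered) at y = -20 and +20 mm of this point. z up; a seated module's x lies along this x, either way round, its underside flush on the deck
- station2 (a point): the same, at tray x -42.5, y +38 mm. The tray is one loose black block 170 (x) x 160 (y) mm on rubber feet, 1.2 kg, deck 14 mm above the table
- station3 (a point): the same, at tray x +42.5, y -38 mm
- station4 (a point): the same, at tray x +42.5, y +38 mm
- vise_jaw (a joint): sliding jaw of the fixed bench vise, m: 0 shut on itself, about 0.037 as it clamps the module's foot, up to 0.070 fully open. It slides with about 4 N of friction and stays where left. Its lip reaches 4.5 mm over the foot; from about 0.044 the module lifts straight out
- vise_pin (a point): the jaw's upright steel handle pin, 16 mm thick, from 36 to 105 mm above the table; this point is on its axis, 85 mm above the table. Opening moves it along this point's -x, shutting along +x. Vise jaws are 45 mm high
- vise_seat (a point): the vise bed, 20 mm above the table, under the middle of the clamped module; its x along the jaw's slide, the fixed jaw on the +x side (35 mm high), jaws 70 mm wide in y
- mug: white mug, 80 mm across, 90 mm high, origin at its underside; a bystander
- tape: roll of black tape lying flat, 54 mm across, 18 mm high, origin at its underside; a bystander
- controller: blue microcontroller board, 60 x 75 mm, 18 mm high, origin at its underside; a bystander
- multimeter: yellow multimeter lying flat, 150 x 75 x 40 mm, origin at its underside; a bystander
- flux: small jar, 36 mm across, 75 mm high, origin at its underside; a bystander
- screwdriver: screwdriver lying flat, 180 mm long, origin at its underside; a bystander
- pliers_wrench: small wrench lying flat, 140 mm long, origin at its underside; a bystander
Mind the look-alikes: they are no part of the job. What is shaped like the part that bears meter_c_mid but purple is not meant.

How it is judged:
On the way:
1. the vise jaw is slid open while its module still stands in it (value of joint vise_jaw above 0.043 m and horizontal distance between meter_d_mid and vise_seat below 0.035 m and height (world z) of meter_d_mid below 0.095 m), for 0.1 s.
At the end, for the whole second after the job is handed in: every module present stands upright (within 0.08 rad) on a docking station of its own, within 5 mm of its middle and 3.5 mm of fully down, and the vise jaw is shut to within 5 mm (((horizontal distance between meter_a_mid and station1 below 0.005 m and z of meter_a_mid in the frame of station1 between 0.05 and 0.06 m) or (horizontal distance between meter_a_mid and station2 below 0.005 m and z of meter_a_mid in the frame of station2 between 0.05 and 0.06 m) or (horizontal distance between meter_a_mid and station3 below 0.005 m and z of meter_a_mid in the frame of station3 between 0.05 and 0.06 m) or (horizontal distance between meter_a_mid and station4 below 0.005 m and z of meter_a_mid in the frame of station4 between 0.05 and 0.06 m)) and angle between each of meter_a_mid, meter_b_mid, meter_c_mid, meter_d_mid's own z axis and vertical below 0.08 rad and angle between the x axis of each of meter_a_mid, meter_b_mid, meter_c_mid, meter_d_mid and the x axis of station1, either way round below 0.2 rad and ((horizontal distance between meter_b_mid and station1 below 0.005 m and z of meter_b_mid in the frame of station1 between 0.05 and 0.06 m) or (horizontal distance between meter_b_mid and station2 below 0.005 m and z of meter_b_mid in the frame of station2 between 0.05 and 0.06 m) or (horizontal distance between meter_b_mid and station3 below 0.005 m and z of meter_b_mid in the frame of station3 between 0.05 and 0.06 m) or (horizontal distance between meter_b_mid and station4 below 0.005 m and z of meter_b_mid in the frame of station4 between 0.05 and 0.06 m)) and ((horizontal distance between meter_c_mid and station1 below 0.005 m and z of meter_c_mid in the frame of station1 between 0.05 and 0.06 m) or (horizontal distance between meter_c_mid and station2 below 0.005 m and z of meter_c_mid in the frame of station2 between 0.05 and 0.06 m) or (horizontal distance between meter_c_mid and station3 below 0.005 m and z of meter_c_mid in the frame of station3 between 0.05 and 0.06 m) or (horizontal distance between meter_c_mid and station4 below 0.005 m and z of meter_c_mid in the frame of station4 between 0.05 and 0.06 m)) and ((horizontal distance between meter_d_mid and station1 below 0.005 m and z of meter_d_mid in the frame of station1 between 0.05 and 0.06 m) or (horizontal distance between meter_d_mid and station2 below 0.005 m and z of meter_d_mid in the frame of station2 between 0.05 and 0.06 m) or (horizontal distance between meter_d_mid and station3 below 0.005 m and z of meter_d_mid in the frame of station3 between 0.05 and 0.06 m) or (horizontal distance between meter_d_mid and station4 below 0.005 m and z of meter_d_mid in the frame of station4 between 0.05 and 0.06 m)) and value of joint vise_jaw below 0.005 m); the robot touches nothing.
It fails at once if a bystander is pushed more than 6 cm from its place (distance of any of mug, tape, controller, multimeter, flux, screwdriver, pliers_wrench from where it was at the start of the episode above 0.06 m).
It fails at once if the mug or the jar is knocked over (angle between any of mug, flux's own z axis and vertical above 0.6 rad).
Of meter_a, meter_b, meter_c only 2 to 3 are there at a start; the rules pass over those that are not, and their reading is None.
At some moment in a run one of dock may be knocked a few centimetres aside while the robot is not near it.
It also fails if it takes over 208 s, if anything falls off the work surface, if the arm or the gripper's body presses on something with over 40 N, if the wrist force passes 120 N, or if a joint passes its speed limit or range.

### The arm

A 6-joint arm with a two-finger parallel gripper is mounted at the origin on the work surface. World frame = base frame: x ahead of the robot, y to its left, z up, the work surface at z = 0. Lengths are in m, angles in rad, forces in N, time in s.
With the tool pointing down it reaches from about 0.275 to 0.825 m from the base axis. Payload 5.2 kg.
Tool frame: the origin (TCP) lies at the very end of the fingers, on their centre line; the grasp point (between the pads) lies hold_point_z behind it (hold_point_z is the distance from the TCP to the grasp point, in m); x points along the fingers, z is the direction in which the jaws open and shut, and the axes are right-handed (so a half turn about x gives the same grasp; the last joint's range is limited). The gripper opens to 93 mm and grips with 3 to 60 N. Pads are 15 mm wide; open, the fingers measure 128 mm over their backs; the gripper's body (75 mm by 188 mm) begins 65 mm behind the grasp point.
Start: joints at [-1.304, 0.259, 1.535, -0, 1.348, -0.203], TCP at [0.249, -0.49, 0.219] pointing down, gripper open.
Joint ranges: [-3.14, 3.14], [-0.91, 2.08], [0.19, 2.58], [-1.22, 4.36], [0.22, 2.71], [-3.12, 3.12]. Speed limits (rad/s): [2.57, 2.57, 3.14, 3.14, 3.14, 3.14].

### API

Orientations are given as a rotation vector (axis times angle).
In Python, from rig import * gives the robot as it stands.
- The arm moves only by the tool move_arm, never from a script. Its argument "targets" is a list of rows, each a list of 3 entries, a list of its own where there are three numbers: the shift along the tool's x, y, z in mm, then the turn about the tool's x in rad, then the finger opening in mm, from 0 to 93. A call has exactly 5 rows; each row shifts and turns the commanded pose from where the row before left it, along the tool's axes as they then stand; what a row does not reach is not made up. A row lasts 1/10 s, in which the tool goes at most 50 mm and 8.59 degrees, less where a joint would pass 70% of its speed; a pose out of reach is approached as far as the arm can. A call with a gripper value outside its range is refused whole. The fingers move at their own pace and stop on an object; "force" is the grip in N (left out, the last holds). Time passes only in rows, so rows that do not move let the fingers close, or fill a call up. It gives the time, the measured TCP pose, the force and the opening at its end, in the units of the state.
- read_state(): the state, without advancing time (a new reading comes with each control period).
- get_image(name): name is "scene" or "top" or "wrist"; returns a dict with "img" (384x512x3 uint8, red, green, blue), "K" (3x3 intrinsics, pixels), "origin" and "attitude" of the camera in the world; the wrist camera has in their place "tool_from_camera" (4x4, takes a point from camera to tool coordinates, whose origin is the TCP and whose axes are the tool frame's). Camera axes: x right, y down, z forward; pixel columns grow to the right and rows downward; lengths in m; the calibration is good to about 2 mm. A picture is of the moment at which its call begins: read the wrist's pose just before it. There is no depth.
- finish_job(): hands the job in, once; it reports no verdict.
Trained networks look in the newest picture that a camera, given by its name, has taken for a name from the list of things; names that differ only in an ending like _2 or _b are one class to them, and where a whole thing is asked for, a point or a joint stands for the part that bears it (a point fixed in the world has none). Each returns a list of dicts, best first, with "score" (0 to 1); they miss things now and then, are a little off and sometimes report something else, mostly with a low value. They report only what shows in the picture. A call takes as long as a camera call. They do not tell look-alikes from the thing itself.
- regions_of(camera, query): "pixels" (384x512 bool, what is visible of it) and "bbox" ([left, top, width, height] in pixels, round what is visible of it).
The state is a dict: "clock": time; "qpos": joint angles; "qd": joint speeds; "joint_torque": joint torques, N m; "tcp_pos": TCP position; "tcp_rot": TCP orientation; "ft_force": force on the tool from outside, world axes, zero at the start; "torque": the same for the moment, N m; "finger_gap": opening from 0.0 (shut) to 1.0 (fully open).
Only numpy, scipy, OpenCV 4.12 (cv2) and the standard library are available. Lean on these libraries where they do the work, as an engineer would, in place of code of your own. Each camera call takes 0.05 s, during which the arm holds its last target. There are 200 camera calls.

## Working session

There is one attempt and no reset: what is moved stays moved. The work goes in short steps, Python scripts to look and compute and a tool call to move; the robot and the scene stay as the last step left them, time stands still between calls to the robot, and variables do not carry over. Pictures are saved under pics/ and viewed, about 12 in all and at most 16, crops included, and the job is handed in when it is done.

Besides the shell and the picture viewer there is one more tool, called after "Request:" in YAML: its name, and indented under it one key for each argument. move_arm: Moves the arm, as the interface text tells. Its arguments: {"type":"object","properties":{"targets":{"type":"array"},"force":{"type":"number"}},"required":["targets"]}

```bash
ls; mkdir -p pics
python3 - <<'E'
from rig import *
import cv2,numpy as np
s=read_state(); print({k:np.round(v,3) if not isinstance(v,dict) else v for k,v in s.items()})
try: print(hold_point_z)
except Exception as e: print(e)
for n in ("top","scene"):
    d=get_image(n); cv2.imwrite(f"pics/{n}0.png",d["img"][...,::-1]); print(n,d["K"],d["origin"],d["attitude"])
d=get_image("wrist"); print(d["K"],d["tool_from_camera"])
a,b=cv2.imread("pics/top0.png"),cv2.imread("pics/scene0.png")
cv2.imwrite("pics/top0b.png",cv2.resize(a,(800,600),interpolation=cv2.INTER_CUBIC))
E
```

```text
pics
{'clock': np.float64(0.0), 'qpos': array([-1.304,  0.259,  1.536,  0.   ,  1.348, -0.203]), 'qd': array([ 0.   ,  0.   ,  0.001, -0.   ,  0.001,  0.001]), 'joint_torque': array([ 3.000e-03, -4.373e+01, -2.840e+01,  7.200e-02,  4.100e-02,
       -0.000e+00]), 'tcp_pos': array([ 0.249, -0.49 ,  0.218]), 'tcp_rot': array([ 0.858,  1.397, -0.856]), 'ft_force': array([ 0.046, -0.114, -0.119]), 'torque': array([-0.026,  0.048, -0.027]), 'finger_gap': np.float64(0.999)}
0.0188
top [[367.34781377   0.         262.50420962]
 [  0.         367.34781377 186.95205672]
 [  0.           0.           1.        ]] [0.42435472 0.0198923  0.95267269] [-2.11985555  2.17056718 -0.22633816]
scene [[392.87998376   0.         255.44607158]
 [  0.         392.87998376 191.61882781]
 [  0.           0.           1.        ]] [1.15139775 0.07525451 0.77479589] [-1.74472582 -1.92258922  0.69542625]
[[267.53016471   0.         256.6495708 ]
 [  0.         267.53016471 192.64301506]
 [  0.           0.           1.        ]] [[-1.14696299e-04 -2.94873680e-01  9.55536237e-01 -1.66722443e-01]
 [ 1.57339608e-03 -9.55535114e-01 -2.94873144e-01  8.16432661e-02]
 [ 9.99998756e-01  1.46961611e-03  5.73549433e-04  2.32588102e-04]
 [ 0.00000000e+00  0.00000000e+00  0.00000000e+00  1.00000000e+00]]
```

View pics/top0b.png

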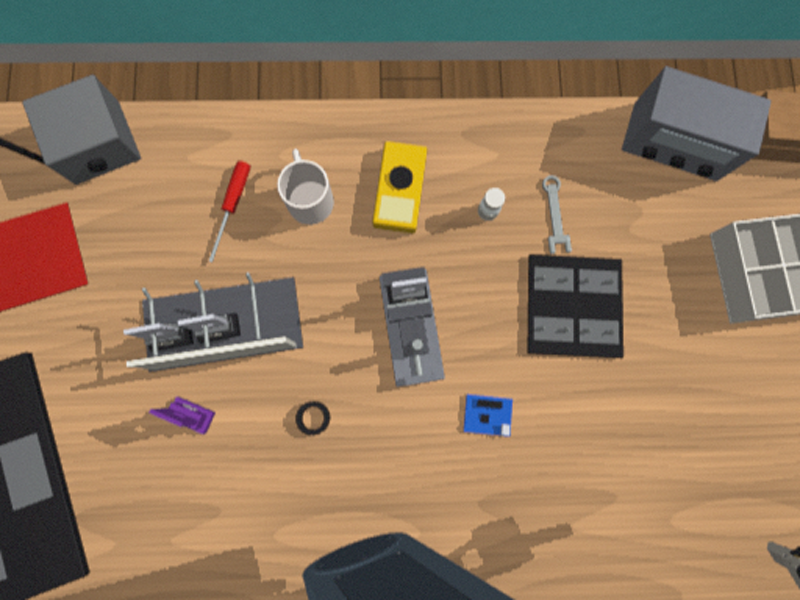

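View pics/scene0.png

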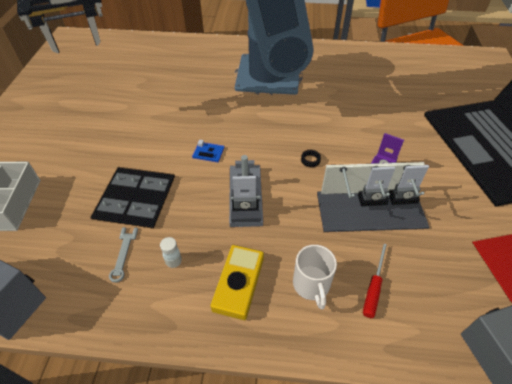

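```bash
cat > h.py <<'E'
from rig import *
import cv2,numpy as np
from scipy.spatial.transform import Rotation as R
HP=0.0188
def cam(n):
    """picture plus world pose of its camera: d, origin, rotation"""
    if n=="wrist":
        s=read_state(); T=np.eye(4); T[:3,:3]=R.from_rotvec(s["tcp_rot"]).as_matrix(); T[:3,3]=s["tcp_pos"]
        d=get_image(n); M=T@d["tool_from_camera"]; return d,M[:3,3],M[:3,:3]
    d=get_image(n); return d,np.array(d["origin"]),R.from_rotvec(d["attitude"]).as_matrix()
def toplane(c,uv,z):
    d,o,A=c; uv=np.atleast_2d(np.asarray(uv,float))
    r=np.c_[uv,np.ones(len(uv))]@np.linalg.inv(d["K"]).T@A.T
    return o+r*((z-o[2])/r[:,2])[:,None]
def proj(c,P):
    d,o,A=c; q=(np.atleast_2d(P)-o)@A@d["K"].T; return q[:,:2]/q[:,2:]
def rect(pix):
    cs,_=cv2.findContours(pix.astype(np.uint8),cv2.RETR_EXTERNAL,cv2.CHAIN_APPROX_NONE)
    return cv2.boxPoints(cv2.minAreaRect(max(cs,key=cv2.contourArea)))
def save(c,name,box=None,k=1):
    im=c[0]["img"][...,::-1]
    if box: im=im[box[1]:box[3],box[0]:box[2]]
    cv2.imwrite("pics/"+name,cv2.resize(im,None,fx=k,fy=k,interpolation=cv2.INTER_CUBIC))
def st():
    s=read_state(); M=R.from_rotvec(s["tcp_rot"]).as_matrix()
    return s,M
def go(p,jaw=None):
    """tool-axis shift (mm) from the measured TCP to p, and the turn about tool x (deg) to bring jaw axis to a world yaw"""
    s,M=st(); out=np.round(1000*M.T@(np.array(p)-s["tcp_pos"]),1)
    if jaw is not None:
        z=M[:,2]; a=np.degrees(np.arctan2(z[1],z[0])); d=(jaw-a+90)%180-90
        # turn about tool x (down) is minus a turn about world z
        sg=np.sign(M[2,0]); print("jaw yaw",round(a,1),"turn",round(sg*d,1),"deg",round(np.radians(sg*d),4),"rad")
    print("tcp",np.round(s["tcp_pos"],4),"shift now",out); return out
E
python3 - <<'E'
from h import *
s,M=st(); print(np.round(M,3))
c=cam("top")
for q,z in (("station1",.014),("rack",.008),("vise_pin",.045),("vise_seat",.045),("meter_a_mid",.1),("mug",0),("tape",0)):
    for r in regions_of("top",q)[:3]:
        b=rect(r["pixels"]); print(q,round(r["score"],2),r["bbox"],r["pixels"].sum(),np.round(toplane(c,b,z)[:,:2],3).tolist())
E
```

```text
[[-0.     0.892  0.453]
 [ 0.001  0.453 -0.892]
 [-1.     0.    -0.001]]
station1 0.67 [337.9, 163.5, 60.6, 68.4] 3892 [[0.482, -0.203], [0.654, -0.217], [0.648, -0.381], [0.475, -0.362]]
station1 0.57 [244.2, 169.6, 38.5, 77.5] 1921 [[0.624, 0.039], [0.636, -0.042], [0.448, -0.067], [0.437, 0.012]]
rack 0.97 [80.9, 177.1, 112.1, 60.9] 3608 [[0.607, 0.455], [0.621, 0.172], [0.486, 0.162], [0.473, 0.438]]
rack 0.59 [341.0, 164.0, 56.8, 67.5] 3897 [[0.477, -0.207], [0.655, -0.218], [0.652, -0.38], [0.473, -0.364]]
vise_pin 0.84 [248.4, 189.4, 28.7, 36.1] 685 [[0.566, 0.025], [0.576, -0.044], [0.491, -0.055], [0.481, 0.013]]
vise_seat 0.63 [242.6, 168.9, 39.8, 75.6] 1889 [[0.617, 0.041], [0.63, -0.04], [0.449, -0.066], [0.437, 0.012]]
meter_a_mid 0.67 [77.3, 173.6, 116.6, 65.4] 3833 [[0.582, 0.425], [0.618, 0.165], [0.496, 0.146], [0.463, 0.4]]
mug 0.93 [176.6, 97.4, 37.2, 47.2] 1127 [[0.771, 0.233], [0.853, 0.175], [0.781, 0.086], [0.7, 0.145]]
tape 0.65 [187.6, 254.2, 22.8, 22.4] 278 [[0.419, 0.175], [0.418, 0.12], [0.366, 0.12], [0.367, 0.175]]
tape 0.57 [246.7, 175.8, 26.5, 18.4] 341 [[0.611, 0.025], [0.619, -0.041], [0.582, -0.045], [0.574, 0.021]]
```

Run:
```python
from h import *
c=cam("top")
print(toplane(c,[267.5,219.5],.105),toplane(c,[261,184],.133))
go([0.49,-0.02,0.25],98)
```

```text
[[ 0.49771634 -0.02141898  0.105     ]] [[ 0.5762038 -0.0076159  0.133    ]]
jaw yaw -63.1 turn 18.9 deg 0.3301 rad
tcp [ 0.249  -0.4904  0.2186] shift now [ -31.4  427.8 -310.4]
```

Request:
move_arm:
  targets:
    - [[-3,36,-26],0,93]
    - [[-3,36,-26],0,93]
    - [[-3,36,-26],0,93]
    - [[-3,36,-26],0,93]
    - [[-3,36,-26],0,93]

```text
clock: 1.1
tcp_pos: [0.3511, -0.2915, 0.2339]
tcp_rot: [0.857, 1.395, -0.857]
ft_force: [0.4, -1.1, -0.3]
finger_gap: 0.998
```

Request:
move_arm:
  targets:
    - [[-3,36,-26],0,93]
    - [[-3,36,-26],0,93]
    - [[-3,36,-26],0,93]
    - [[-3,36,-26],0,93]
    - [[-3,36,-26],0,93]

```text
clock: 1.6
tcp_pos: [0.4529, -0.0939, 0.2491]
tcp_rot: [0.857, 1.395, -0.856]
ft_force: [0.7, -0.3, 0.6]
finger_gap: 0.999
```

Request:
move_arm:
  targets:
    - [[0,36,-26],0,93]
    - [[0,32,-24],0,93]
    - [[0,0,0],0.11,93]
    - [[0,0,0],0.11,93]
    - [[0,0,0],0.11,93]

```text
clock: 2.1
tcp_pos: [0.4904, -0.0195, 0.2486]
tcp_rot: [1.108, 1.271, -1.108]
ft_force: [-0.2, -0.5, 0.4]
finger_gap: 1.005
```

Request:
move_arm:
  targets:
    - [[0,0,0],0,93]
    - [[0,0,0],0,93]
    - [[0,0,0],0,93]
    - [[0,0,0],0,93]
    - [[0,0,0],0,93]

```text
clock: 2.6
tcp_pos: [0.4903, -0.0204, 0.2487]
tcp_rot: [1.105, 1.272, -1.105]
ft_force: [0.1, -0.3, 1.1]
finger_gap: 1.0
```

Run:
```python
from h import *
c=cam("wrist"); save(c,"w1.png")
go([0.498,-0.0214,0.066],98)
for q in("vise_pin","vise_seat","meter_d_mid"):
    for r in regions_of("wrist",q)[:2]: print(q,round(r["score"],2),r["bbox"],rect(r["pixels"]).round(0).tolist())
print(proj(c,[[0.498,-0.0214,0.105],[.576,-.0076,.133]]))
```

```text
jaw yaw -82.0 turn 0.0 deg 0.0005 rad
tcp [ 0.4903 -0.0203  0.2487] shift now [182.7   7.5   2.1]
vise_pin 0.91 [232.9, 109.1, 52.3, 72.6] [[232.0, 110.0], [283.0, 110.0], [283.0, 181.0], [232.0, 181.0]]
vise_seat 0.91 [229.4, 64.3, 57.0, 136.7] [[229.0, 65.0], [287.0, 65.0], [287.0, 201.0], [229.0, 201.0]]
meter_d_mid 0.71 [232.0, 82.7, 53.8, 28.4] [[233.0, 110.0], [234.0, 84.0], [284.0, 85.0], [284.0, 111.0]]
[[257.87392    175.39080096]
 [255.49218504 104.9964825 ]]
```

View pics/w1.png

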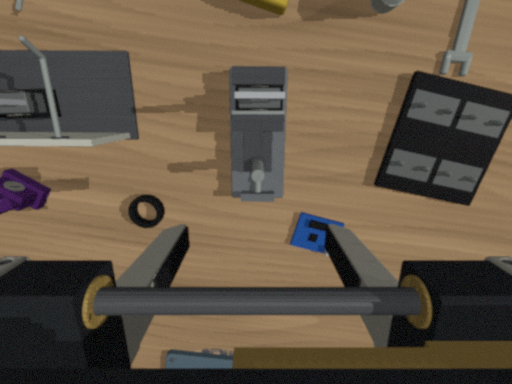

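Run:
```python
from h import *
a=cv2.imread("pics/w1.png")[60:210,215:300]; b=cv2.imread("pics/top0.png")[165:250,235:290]
a=cv2.resize(a,None,fx=4,fy=4,interpolation=cv2.INTER_CUBIC); b=cv2.resize(b,None,fx=7,fy=7,interpolation=cv2.INTER_CUBIC)
H=600; o=np.zeros((H,a.shape[1]+b.shape[1],3),np.uint8); o[:a.shape[0],:a.shape[1]]=a[:H]; o[:b.shape[0],a.shape[1]:]=b[:H]
cv2.imwrite("pics/z1.png",o); print(o.shape,a.shape)
```

```text
(600, 725, 3) (600, 340, 3)
```

View pics/z1.png

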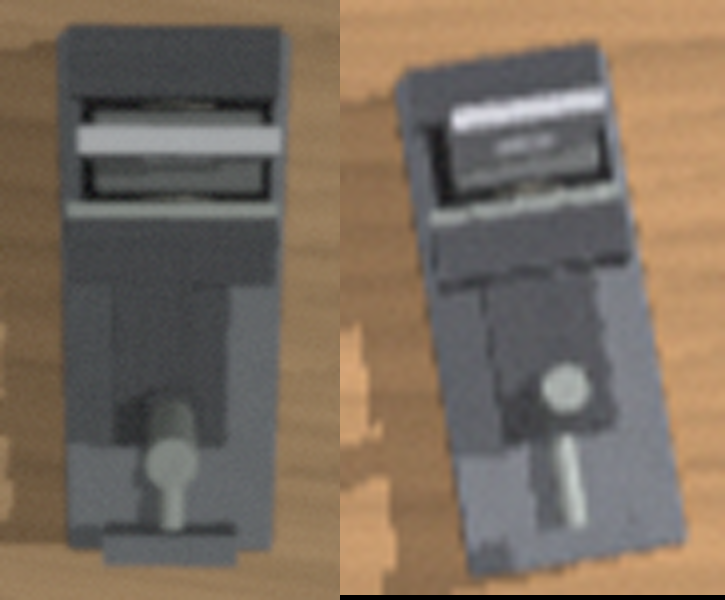

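Run:
```python
from h import *
c=cam("wrist"); print(toplane(c,[[258,175.75]],.105),toplane(c,[[259.5,94.75]],.133))
c=cam("top");print(toplane(c,[[267.1,220.4]],.105),toplane(c,[[262.1,180.7]],.133))
go([0.4975,-0.0215,0.066],98)
```

```text
[[ 0.49758925 -0.02153871  0.105     ]] [[ 0.58613065 -0.0101488   0.133     ]]
[[ 0.4956615  -0.02043484  0.105     ]] [[ 0.58378376 -0.01031518  0.133     ]]
jaw yaw -82.0 turn 0.0 deg 0.0003 rad
tcp [ 0.4903 -0.0203  0.2487] shift now [182.7   7.    2.2]
```

Request:
move_arm:
  targets:
    - [[0,6,2],0,45]
    - [[40,0,0],0,45]
    - [[45,0,0],0,45]
    - [[45,0,0],0,45]
    - [[40,0,0],0,45]
  force: 20

```text
clock: 3.4
tcp_pos: [0.4965, -0.0214, 0.0769]
tcp_rot: [1.106, 1.272, -1.106]
ft_force: [0.5, 0.2, -1.5]
finger_gap: 0.624
```

Request:
move_arm:
  targets:
    - [[10,0,0],0,45]
    - [[0,0,0],0,0]
    - [[0,0,0],0,0]
    - [[0,0,0],0,0]
    - [[0,0,0],0,0]
  force: 25

```text
clock: 3.9
tcp_pos: [0.4979, -0.0214, 0.0705]
tcp_rot: [1.107, 1.269, -1.104]
ft_force: [0.5, 14.9, 7.3]
finger_gap: 0.188
```

Request:
move_arm:
  targets:
    - [[0,-5,0],0,0]
    - [[0,-5,0],0,0]
    - [[0,-5,0],0,0]
    - [[0,-5,0],0,0]
    - [[0,-5,0],0,0]

```text
clock: 4.4
tcp_pos: [0.474, -0.0236, 0.0705]
tcp_rot: [1.11, 1.268, -1.101]
ft_force: [3.6, 8.6, 2.8]
finger_gap: 0.164
```

Request:
move_arm:
  targets:
    - [[0,0,0],0,0]
    - [[0,0,0],0,0]
    - [[0,0,0],0,0]
    - [[0,0,0],0,45]
    - [[0,0,0],0,45]

```text
clock: 4.9
tcp_pos: [0.4723, -0.0251, 0.0695]
tcp_rot: [1.105, 1.27, -1.105]
ft_force: [-0.4, -0.9, -0.2]
finger_gap: 0.289
```

Request:
move_arm:
  targets:
    - [[-45,0,0],0,60]
    - [[-45,0,0],0,93]
    - [[-45,0,0],0,93]
    - [[-45,0,0],-0.14,93]
    - [[0,0,0],-0.14,93]

```text
clock: 5.4
tcp_pos: [0.4751, -0.0261, 0.2556]
tcp_rot: [0.892, 1.368, -0.886]
ft_force: [0.1, 0.1, -0.4]
finger_gap: 0.721
```

Request:
move_arm:
  targets:
    - [[0,0,0],-0.14,93]
    - [[0,0,0],-0.14,93]
    - [[0,0,0],-0.14,93]
    - [[0,0,0],-0.14,93]
    - [[0,0,0],-0.14,93]

```text
clock: 5.9
tcp_pos: [0.4716, -0.0252, 0.2489]
tcp_rot: [0.349, 1.542, -0.35]
ft_force: [0.1, 0.5, 0.1]
finger_gap: 0.999
```

Request:
move_arm:
  targets:
    - [[0,0,0],-0.14,93]
    - [[0,0,0],-0.14,93]
    - [[0,0,0],-0.14,93]
    - [[0,0,0],-0.14,93]
    - [[0,0,0],-0.03,93]

```text
clock: 6.4
tcp_pos: [0.4717, -0.0251, 0.2489]
tcp_rot: [-0.111, 1.568, 0.111]
ft_force: [0.4, 0.6, -0.8]
finger_gap: 1.001
```

Run:
```python
from h import *
s,M=st(); print(s["qpos"].round(2),M.round(2).tolist())
go([.585,-.0102,.22],8)
```

```text
[-0.29  0.1   1.66 -0.    1.38 -0.43] [[0.0, -0.14, 0.99], [-0.0, 0.99, 0.14], [-1.0, -0.0, 0.0]]
jaw yaw 8.1 turn 0.1 deg 0.0016 rad
tcp [ 0.4717 -0.0251  0.2489] shift now [ 28.9  -1.2 114.3]
```

Request:
move_arm:
  targets:
    - [[5,0,38],0,93]
    - [[5,0,38],0,93]
    - [[5,-1,38],0,93]
    - [[0,0,0],0,93]
    - [[0,0,0],0,93]

```text
clock: 6.9
tcp_pos: [0.5846, -0.01, 0.2327]
tcp_rot: [-0.108, 1.57, 0.108]
ft_force: [-0.1, 0.8, 0.1]
finger_gap: 1.0
```

Run:
```python
from h import *
c=cam("wrist"); save(c,"w2.png",None,1.5)
print(proj(c,[.585,-.0102,.133]))
go([.585,-.0102,.097],8)
for q in("vise_pin","meter_d_mid","station1"):
    for r in regions_of("wrist",q)[:2]: print(q,round(r["score"],2),r["bbox"],rect(r["pixels"]).round(0).tolist())
```

```text
[[257.69613094 192.62713088]]
jaw yaw 7.9 turn -0.1 deg -0.002 rad
tcp [ 0.5841 -0.0101  0.2333] shift now [136.3  -0.3   1.1]
vise_pin 0.64 [156.8, 143.8, 75.8, 54.8] [[153.0, 145.0], [230.0, 145.0], [230.0, 197.0], [153.0, 197.0]]
meter_d_mid 0.81 [242.5, 147.6, 31.1, 66.7] [[246.0, 148.0], [271.0, 148.0], [271.0, 214.0], [246.0, 214.0]]
meter_d_mid 0.55 [206.0, 0.0, 105.1, 30.6] [[208.0, 0.0], [309.0, 0.0], [309.0, 31.0], [208.0, 31.0]]
station1 0.7 [169.1, 273.2, 105.0, 84.1] [[172.0, 357.0], [172.0, 314.0], [274.0, 315.0], [273.0, 359.0]]
```

View pics/w2.png

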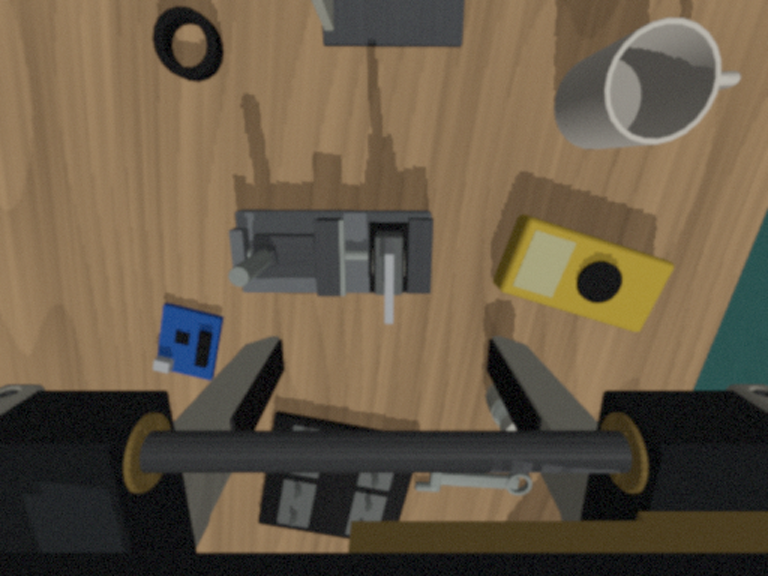

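Request:
move_arm:
  targets:
    - [[40,0,1],0,50]
    - [[45,0,0],0,50]
    - [[40,0,0],0,50]
    - [[10,0,0],0,50]
    - [[0,0,0],0,50]

```text
clock: 7.6
tcp_pos: [0.5845, -0.0099, 0.0981]
tcp_rot: [-0.108, 1.571, 0.109]
ft_force: [-0.1, 0.4, -0.0]
finger_gap: 0.62
```

Request:
move_arm:
  targets:
    - [[0,0,0],0,0]
    - [[0,0,0],0,0]
    - [[0,0,0],0,0]
    - [[0,0,0],0,0]
    - [[0,0,0],0,0]
  force: 30

```text
clock: 8.1
tcp_pos: [0.5861, -0.0099, 0.0993]
tcp_rot: [-0.109, 1.567, 0.109]
ft_force: [0.6, -0.5, 0.2]
finger_gap: 0.189
```

Request:
move_arm:
  targets:
    - [[-10,0,0],0,0]
    - [[-20,0,0],0,0]
    - [[-40,0,0],0,0]
    - [[-45,0,0],0,0]
    - [[-45,0,0],0,0]

```text
clock: 8.6
tcp_pos: [0.5852, -0.0098, 0.2605]
tcp_rot: [-0.109, 1.569, 0.109]
ft_force: [0.2, -0.1, -1.1]
finger_gap: 0.062
```

Run:
```python
from h import *
s,_=st(); print(s["finger_gap"]*93, s["tcp_pos"])
c=cam("wrist"); save(c,"w3.png",None,1.5)
c=cam("top"); save(c,"t3.png",(325,150,415,245),6)
go([.565,-.291,.25],-3)
```

```text
5.797189910531639 [ 0.58516274 -0.00976566  0.2604732 ]
jaw yaw 8.0 turn 11.0 deg 0.1916 rad
tcp [ 0.5891 -0.0104  0.2667] shift now [  17.2 -274.4  -63. ]
```

View pics/t3.png

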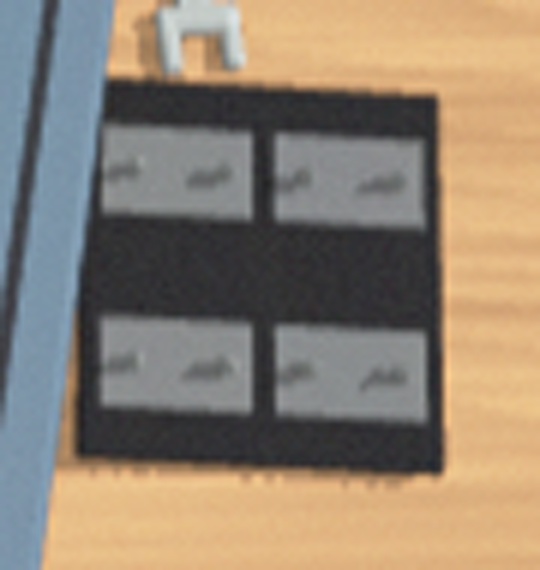

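View w3.

View pics/w3.png

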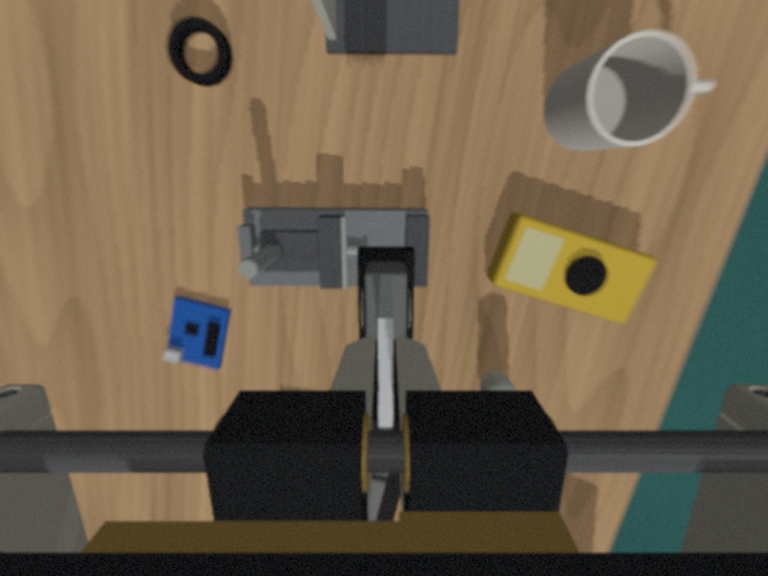

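```bash
cat >> h.py <<'E'
def seats(c,roi=None,amin=100):
    """grey seats on the black tray -> world centres/yaw on the deck"""
    g=cv2.cvtColor(c[0]["img"],cv2.COLOR_RGB2HSV); m=((g[...,2]>85)&(g[...,2]<170)&(g[...,1]<45)).astype(np.uint8)
    if roi: k=np.zeros_like(m); k[roi[1]:roi[3],roi[0]:roi[2]]=1; m*=k
    m=cv2.morphologyEx(m,cv2.MORPH_CLOSE,np.ones((3,3))); out=[]
    for q in cv2.findContours(m,cv2.RETR_EXTERNAL,cv2.CHAIN_APPROX_NONE)[0]:
        if cv2.contourArea(q)<amin: continue
        w=toplane(c,q[:,0,:],.0145)[:,:2]; r=cv2.minAreaRect((w*1000).astype(np.float32)); b=cv2.boxPoints(r)
        e=b[1]-b[0] if np.linalg.norm(b[1]-b[0])<np.linalg.norm(b[2]-b[1]) else b[2]-b[1]
        out.append((np.round(r[0],1).tolist(),np.round(sorted(r[1]),1).tolist(),round((np.degrees(np.arctan2(e[1],e[0]))+90)%180-90,1)))
    return out
E
python3 - <<'E'
from h import *
c=cam("top")
for o in seats(c,(325,150,415,245)): print(o)
E
```

```text
([518.5, -326.2], [40.1, 63.0], np.float32(-4.5))
([524.3, -249.2], [40.3, 65.4], np.float32(-4.1))
([603.0, -333.3], [39.9, 64.0], np.float32(-4.5))
([609.0, -253.9], [40.0, 68.9], np.float32(-4.2))
```

Run:
```python
from h import *
from scipy.optimize import least_squares
d=get_image("wrist"); T=np.linalg.inv(d["tool_from_camera"])
def pr(p): q=d["K"]@(T@np.r_[p,1])[:3]; return q[:2]/q[2]
# top: tool x = xt (up negative)
f=lambda v:[pr([v[0],v[1]+.025,.0])[1]-318/1.5, pr([v[0]+.113,v[1]+.032,0])[1]-248/1.5]
r=least_squares(f,[-.03,0],x_scale=.01); print(r.x*1000, r.cost)
for dy in(-.003,0,.003): 
  print(dy,[pr([xt,dy+.025,0])[1]*1.5 for xt in(-.045,-.035,-.025,-.015)])
```

```text
[-10.73436782  -3.90897944] 8.27988406119974e-26
-0.003 [np.float64(352.76319525763347), np.float64(340.2846491347259), np.float64(329.36482943495423), np.float64(319.7288480140923)]
0 [np.float64(344.53715187924706), np.float64(332.5327545201413), np.float64(322.03655466045495), np.float64(312.781123481244)]
0.003 [np.float64(336.20123260324186), np.float64(324.6843008585507), np.float64(314.6227652083204), np.float64(305.75714319030806)]
```

Run:
```python
from h import *
c=cam("wrist"); im=c[0]["img"].mean(2)
print(np.round(im[155:240,255:260].mean(1)).astype(int).tolist())
save(c,"z4.png",(220,150,300,260),5)
```

```text
[108, 108, 108, 107, 107, 108, 107, 106, 99, 68, 30, 15, 16, 16, 20, 18, 19, 16, 25, 35, 44, 46, 45, 46, 45, 49, 52, 67, 82, 87, 88, 89, 89, 90, 89, 90, 90, 90, 90, 89, 89, 89, 89, 88, 87, 88, 88, 88, 89, 90, 90, 88, 89, 88, 89, 90, 98, 123, 134, 139, 138, 138, 139, 139, 139, 143, 149, 151, 153, 157, 162, 162, 163, 163, 163, 162, 163, 163, 162, 163, 161, 162, 162, 163, 163]
```

View pics/z4.png

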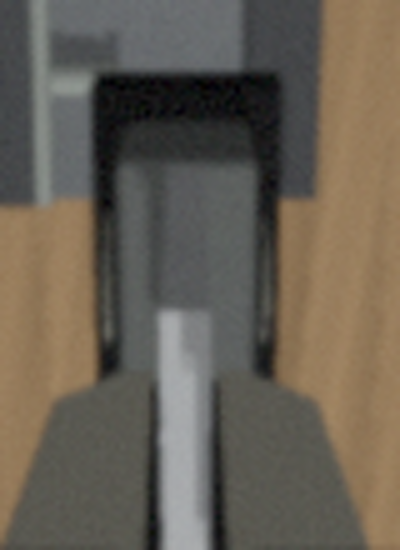

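Run:
```python
from h import *
from scipy.optimize import least_squares
d=get_image("wrist"); T=np.linalg.inv(d["tool_from_camera"])
def pr(p): q=d["K"]@(T@np.r_[p,1])[:3]; return q[:2]/q[2]
L=[(.032,0,164.3),(.032,.016,173.5),(.026,.016,182),(.026,.046,211.6)]
f=lambda v:[pr([v[0]-l,v[1]+y,0])[1]-r for y,l,r in L]
r=least_squares(f,[.1,0],x_scale=.01); print("underside x",r.x*1000, r.fun)
print(proj(cam("wrist"),[.5,-.02,.0]))
go([.609,-.256,.25],-4.4)
```

```text
underside x [-41.2474542   25.28480383] [-0.14690044 -1.98157173  3.35265968 -0.90348071]
[[204.33672261 162.70692655]]
jaw yaw 8.0 turn 12.4 deg 0.2158 rad
tcp [ 0.5846 -0.0097  0.2566] shift now [   6.3 -247.3   -9.9]
```

Run:
```python
from h import *
from scipy.optimize import least_squares
d=get_image("wrist"); T=np.linalg.inv(d["tool_from_camera"])
def pr(p): q=d["K"]@(T@np.r_[p,1])[:3]; return q[:2]/q[2]
L=[(.032,0,164.3),(.032,.016,173.5),(.026,.016,182),(.026,.046,211.6)]
for x in (.08,.085,.09,.095,.1): print(x,[[round(float(pr([x-l,y0+y,0])[1]-r),1) for y,l,r in L] for y0 in(-.004,-.002,0,.002)])
```

```text
0.08 [[5.8, 0.5, -1.5, -21.4], [3.7, -1.8, -3.7, -23.9], [1.6, -4.0, -5.8, -26.4], [-0.5, -6.2, -8.0, -28.9]]
0.085 [[4.7, -0.8, -2.8, -23.2], [2.6, -3.0, -5.0, -25.6], [0.6, -5.2, -7.1, -28.1], [-1.5, -7.4, -9.3, -30.5]]
0.09 [[3.6, -2.0, -4.2, -24.9], [1.6, -4.2, -6.3, -27.3], [-0.5, -6.3, -8.4, -29.7], [-2.5, -8.5, -10.5, -32.0]]
0.095 [[2.6, -3.2, -5.5, -26.6], [0.6, -5.3, -7.5, -28.9], [-1.4, -7.4, -9.6, -31.2], [-3.4, -9.5, -11.7, -33.5]]
0.1 [[1.6, -4.3, -6.7, -28.1], [-0.4, -6.4, -8.7, -30.4], [-2.4, -8.4, -10.8, -32.7], [-4.3, -10.5, -12.8, -35.0]]
```

Run:
```python
from h import *
from scipy.optimize import least_squares
d=get_image("wrist"); T=np.linalg.inv(d["tool_from_camera"])
def pr(p): q=d["K"]@(T@np.r_[p,1])[:3]; return q[:2]/q[2]
L=[(.032,0,164.3),(.026,.016,173.5),(.026,.046,182),(.025,.113,211.6)]
f=lambda v:[pr([v[0]-l,v[1]+y,0])[1]-r for y,l,r in L]
r=least_squares(f,[.09,0],x_scale=.01,bounds=([.05,-.01],[.12,.01])); print("underside x",r.x*1000, r.fun)
```

```text
underside x [97.81685417 -1.93694894] [-0.03568463  0.23192092 -0.21361868  0.02719719]
```

Request:
move_arm:
  targets:
    - [[0,0,0],0.11,0]
    - [[0,0,0],0.106,0]
    - [[2,-40,5.5],0,0]
    - [[2,-40,5.5],0,0]
    - [[2,-40,5.5],0,0]

```text
clock: 9.55
tcp_pos: [0.5926, -0.1316, 0.2513]
tcp_rot: [0.06, 1.572, -0.059]
ft_force: [0.7, 0.2, -1.0]
finger_gap: 0.061
```

Request:
move_arm:
  targets:
    - [[6,-40,5.5],0,0]
    - [[6,-40,5.5],0,0]
    - [[6,-40,5.5],0,0]
    - [[6,-40,5.5],0,0]
    - [[6,-40,5.5],0,0]

```text
clock: 10.05
tcp_pos: [0.6045, -0.3337, 0.2208]
tcp_rot: [0.062, 1.572, -0.059]
ft_force: [0.0, -0.5, -0.8]
finger_gap: 0.062
```

Request:
move_arm:
  targets:
    - [[0,0,0],0,0]
    - [[0,0,0],0,0]
    - [[0,0,0],0,0]
    - [[0,0,0],0,0]
    - [[0,0,0],0,0]

```text
clock: 10.55
tcp_pos: [0.6054, -0.331, 0.2232]
tcp_rot: [0.059, 1.569, -0.059]
ft_force: [0.5, 0.6, -2.1]
finger_gap: 0.064
```

Run:
```python
from h import *
c=cam("wrist"); save(c,"w5.png",None,1.5)
for o in seats(c): print(o)
print(proj(c,[[.5637,-.2907,.014],[.609,-.256,.0145],[.5242,-.2495,.0145],[.5184,-.3253,.0145],[.6032,-.3318,.0145]])*1.5)
go([.6032,-.3318,.112],-4.4)
```

```text
([583.5, -616.8], [40.0, 67.8], np.float32(-5.0))
([186.1, -604.3], [106.9, 165.6], np.float32(-20.0))
([867.9, -648.7], [138.5, 158.0], np.float32(85.8))
([201.1, -469.5], [54.0, 59.8], np.float32(85.8))
([892.4, -511.4], [5.7, 74.5], np.float32(-20.0))
([959.2, -516.8], [87.8, 95.4], np.float32(-19.1))
([610.4, -440.1], [107.1, 168.2], np.float32(-27.6))
([605.6, -311.1], [19.8, 36.9], np.float32(85.8))
([519.1, -327.8], [37.4, 66.0], np.float32(-4.2))
([724.5, -272.2], [36.9, 136.3], np.float32(-87.2))
([609.7, -257.8], [37.6, 65.4], np.float32(-3.4))
([524.8, -251.5], [37.6, 65.0], np.float32(-4.3))
([733.6, -154.9], [38.4, 39.2], np.float32(43.7))
[[337.36311806 215.51759811]
 [383.23505809 172.97320338]
 [288.61319593 172.70177888]
 [294.03814814 255.59858228]
 [383.12845368 255.84671787]]
jaw yaw -4.3 turn 0.1 deg 0.0013 rad
tcp [ 0.6054 -0.3312  0.2233] shift now [111.3  -0.7  -2.2]
```

View pics/w5.png

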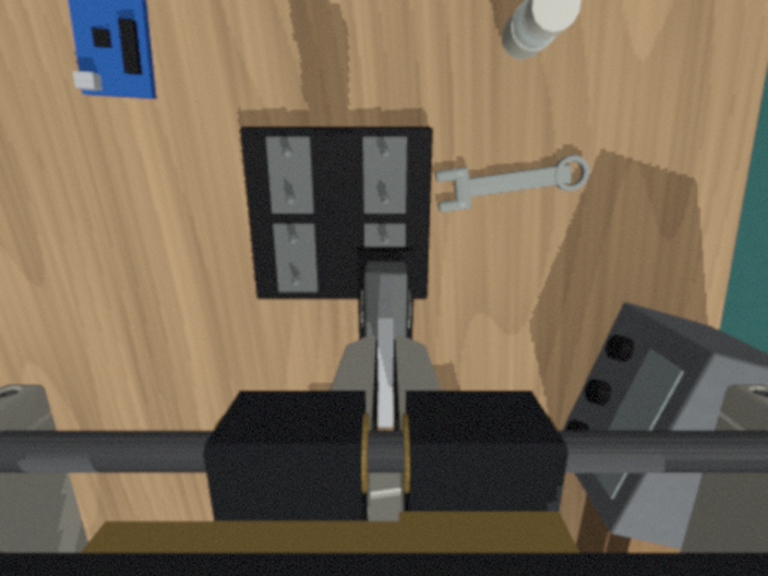

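Request:
move_arm:
  targets:
    - [[30,-1,-1.3],0,0]
    - [[30,0,0],0,0]
    - [[25,0,0],0,0]
    - [[0,0,0],0,0]
    - [[0,0,0],0,0]

```text
clock: 11.1
tcp_pos: [0.6039, -0.3329, 0.1382]
tcp_rot: [0.06, 1.57, -0.06]
ft_force: [-0.9, 1.0, -1.6]
finger_gap: 0.062
```

Run:
```python
from h import *
c=cam("wrist"); save(c,"w6.png",(180,90,330,290),3)
go([.6039,-.3321,.112],-4.4)
for o in seats(c,(120,0,330,330),300): print(o)
```

```text
jaw yaw -4.4 turn 0.0 deg 0.0003 rad
tcp [ 0.6045 -0.3335  0.1394] shift now [27.4  1.3 -0.8]
([607.9, -397.7], [82.9, 133.3], np.float32(-22.5))
([519.3, -328.1], [38.0, 64.5], np.float32(-4.3))
([670.9, -274.9], [29.2, 36.8], np.float32(3.9))
([525.0, -252.4], [38.1, 65.4], np.float32(-4.2))
([610.6, -258.4], [37.2, 66.4], np.float32(-4.0))
```

View pics/w6.png

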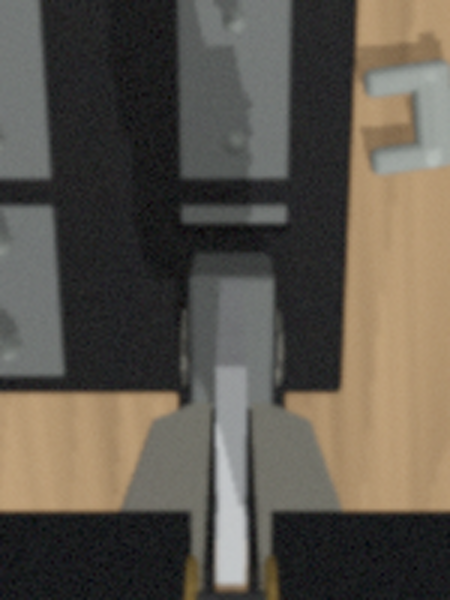

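Request:
move_arm:
  targets:
    - [[5,1,0.8],0,0]
    - [[5,0,0],0,0]
    - [[4,0,0],0,0]
    - [[2,0,0],0,0]
    - [[0,0,0],0,0]

```text
clock: 11.65
tcp_pos: [0.6043, -0.3322, 0.1212]
tcp_rot: [0.061, 1.571, -0.06]
ft_force: [-0.5, 0.7, -0.7]
finger_gap: 0.062
```

Request:
move_arm:
  targets:
    - [[2,0,0],0,0]
    - [[2,0,0],0,0]
    - [[2,0,0],0,0]
    - [[0,0,0],0,0]
    - [[0,0,0],0,0]

```text
clock: 12.15
tcp_pos: [0.6045, -0.3323, 0.1156]
tcp_rot: [0.061, 1.57, -0.06]
ft_force: [0.0, 0.1, -1.5]
finger_gap: 0.06
```

Request:
move_arm:
  targets:
    - [[1,0,0],0,0]
    - [[1,0,0],0,0]
    - [[1,0,0],0,0]
    - [[1,0,0],0,0]
    - [[0,0,0],0,0]

```text
clock: 12.65
tcp_pos: [0.6045, -0.3322, 0.1114]
tcp_rot: [0.061, 1.57, -0.06]
ft_force: [-0.2, -0.7, -1.3]
finger_gap: 0.063
```

Request:
move_arm:
  targets:
    - [[1,0,0],0,0]
    - [[1,0,0],0,0]
    - [[1,0,0],0,0]
    - [[0,0,0],0,0]
    - [[0,0,0],0,0]

```text
clock: 13.15
tcp_pos: [0.6046, -0.3324, 0.1088]
tcp_rot: [0.06, 1.57, -0.061]
ft_force: [0.4, -0.1, -0.7]
finger_gap: 0.061
```

Request:
move_arm:
  targets:
    - [[1,0,0],0,0]
    - [[1,0,0],0,0]
    - [[1,0,0],0,0]
    - [[0,0,0],0,0]
    - [[0,0,0],0,0]

```text
clock: 13.65
tcp_pos: [0.605, -0.3327, 0.1087]
tcp_rot: [0.059, 1.568, -0.062]
ft_force: [-3.5, 2.3, 12.0]
finger_gap: 0.061
```

Run:
```python
from h import *
s,_=st();print(s["tcp_pos"],s["ft_force"])
c=cam("scene"); 
p=proj(c,[.604,-.333,.06])[0]; print(p); x,y=p.astype(int); save(c,"s7.png",(x-60,y-50,x+60,y+50),5)
```

```text
[ 0.60503324 -0.33265868  0.10871132] [-3.49822318  2.30148203 12.00196848]
[107.46156903 193.47833111]
```

View pics/s7.png

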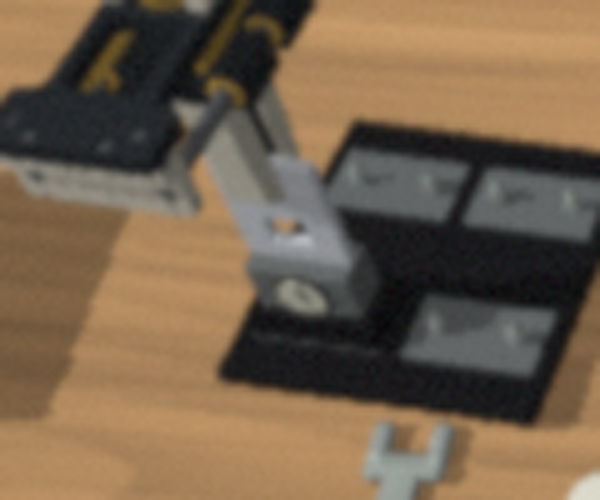

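Request:
move_arm:
  targets:
    - [[0,0,0],0,40]
    - [[0,0,0],0,40]
    - [[0,0,0],0,40]
    - [[-10,0,0],0,40]
    - [[-40,0,0],0,40]

```text
clock: 14.2
tcp_pos: [0.602, -0.3305, 0.1511]
tcp_rot: [0.065, 1.578, -0.056]
ft_force: [-0.1, 0.1, -1.2]
finger_gap: 0.415
```

Request:
move_arm:
  targets:
    - [[-45,0,0],0,93]
    - [[-45,0,0],0,93]
    - [[-5,46,-12],0,93]
    - [[-5,46,-12],0,93]
    - [[-5,46,-12],0,93]

```text
clock: 14.7
tcp_pos: [0.5789, -0.1909, 0.2617]
tcp_rot: [0.061, 1.569, -0.062]
ft_force: [0.7, -0.2, 0.4]
finger_gap: 0.81
```

Request:
move_arm:
  targets:
    - [[-5,46,-12],0,93]
    - [[-5,46,-12],0,93]
    - [[-5,46,-12],0,93]
    - [[-5,46,-12],0,93]
    - [[-5,46,-12],0,93]

```text
clock: 15.2
tcp_pos: [0.5365, 0.0437, 0.2866]
tcp_rot: [0.061, 1.569, -0.061]
ft_force: [0.5, 0.3, -0.2]
finger_gap: 1.0
```

Request:
move_arm:
  targets:
    - [[-5,46,-12],0,93]
    - [[-5,46,-12],0,93]
    - [[-5,46,-12],0,93]
    - [[-5,46,-12],0,93]
    - [[0,46,-12],0,93]

```text
clock: 15.7
tcp_pos: [0.4947, 0.2779, 0.3073]
tcp_rot: [0.061, 1.568, -0.06]
ft_force: [0.4, -0.2, -1.0]
finger_gap: 0.998
```

Request:
move_arm:
  targets:
    - [[0,0,0],0.14,93]
    - [[0,0,0],0.14,93]
    - [[0,0,0],0.14,93]
    - [[0,0,0],0.14,93]
    - [[0,0,0],0.14,93]

```text
clock: 16.2
tcp_pos: [0.4949, 0.2761, 0.3062]
tcp_rot: [0.612, 1.483, -0.611]
ft_force: [0.5, -0.8, -0.8]
finger_gap: 1.002
```

Request:
move_arm:
  targets:
    - [[0,0,0],0.14,93]
    - [[0,0,0],0.14,93]
    - [[0,0,0],0.14,93]
    - [[0,0,0],0.14,93]
    - [[0,0,0],0.14,93]

```text
clock: 16.7
tcp_pos: [0.495, 0.2759, 0.3062]
tcp_rot: [1.144, 1.249, -1.144]
ft_force: [-0.3, 0.1, 0.1]
finger_gap: 1.002
```

Request:
move_arm:
  targets:
    - [[0,0,0],0.03,93]
    - [[0,0,0],0,93]
    - [[0,0,0],0,93]
    - [[0,0,0],0,93]
    - [[0,0,0],0,93]

```text
clock: 17.2
tcp_pos: [0.495, 0.2759, 0.3057]
tcp_rot: [1.162, 1.239, -1.162]
ft_force: [-0.3, -0.6, -0.2]
finger_gap: 1.0
```

Run:
```python
from h import *
c=cam("wrist"); save(c,"w8.png",None,1.5); np.savez("w8.npz",o=c[1],A=c[2],K=c[0]["K"])
go([.5,.28,.32],94)
X0=np.array([.554,.292]); a=np.radians(4.2); Rm=np.array([[np.cos(a),-np.sin(a)],[np.sin(a),np.cos(a)]])
for n,p in dict(tip1=[37.5,-75,122],tip2=[37.5,0,122],tip3=[37.5,75,122],farR=[50,-125,8],farL=[50,125,8],panR=[-60,-115,106],panL=[-60,115,106],tab2L=[-20,25,141],tab2R=[-20,-25,141]).items():
    p=np.array(p)/1000; print(n,(proj(c,np.r_[X0+Rm@p[:2],p[2]])*1.5).round(0))
ct=cam("top"); print([o for o in seats(ct,(325,150,415,245))])
```

```text
jaw yaw -86.3 turn -0.3 deg -0.0056 rad
tcp [0.495  0.2759 0.3057] shift now [-14.3   5.3  -3.8]
tip1 [[460. 145.]]
tip2 [[369. 145.]]
tip3 [[278. 146.]]
farR [[488. 137.]]
farL [[258. 139.]]
panR [[495. 256.]]
panL [[248. 258.]]
tab2L [[339. 219.]]
tab2R [[400. 218.]]
[([518.4, -326.2], [38.5, 63.1], np.float32(-4.3)), ([524.1, -250.4], [38.3, 62.8], np.float32(-4.4)), ([608.8, -256.6], [38.3, 63.8], np.float32(-3.7)), ([615.3, -361.0], [37.8, 75.8], np.float32(-1.1))]
```

View pics/w8.png

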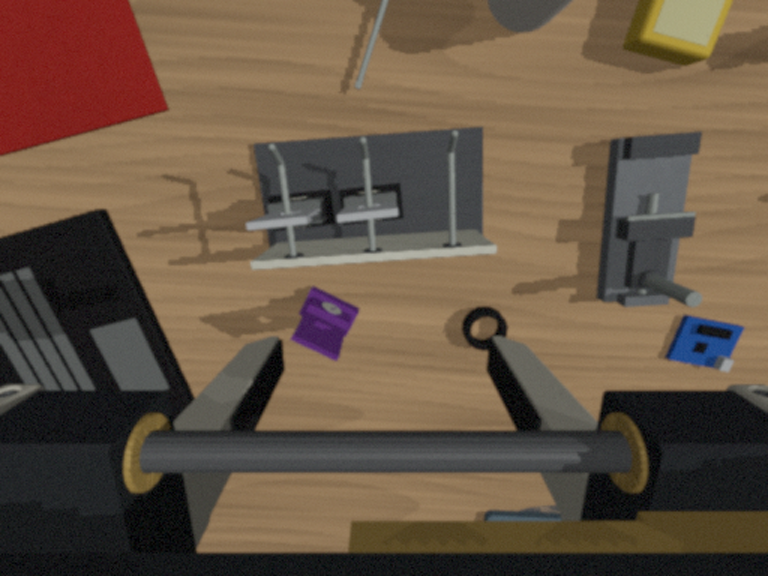

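```bash
cat > rk.py <<'E'
from h import *
from scipy.optimize import least_squares
z=np.load("w8.npz"); c=({"K":z["K"]},z["o"],z["A"])
def W(v,p): a=v[2]; p=np.atleast_2d(p)/1000.; return np.c_[v[0]+np.cos(a)*p[:,0]-np.sin(a)*p[:,1], v[1]+np.sin(a)*p[:,0]+np.cos(a)*p[:,1], p[:,2]]
E
python3 - <<'E'
from rk import *
P=np.array([[37.5,-75,122],[37.5,0,122],[37.5,75,122],[50,-125,8],[50,125,8],[-68,-115,106],[-68,115,106]],float)
U=np.array([[455,132],[363,140],[273,148],[482,128],[256,143],[496,249],[252,268]])/1.5
f=lambda v:(proj(c,W(v,P))-U).ravel()
r=least_squares(f,[.554,.292,.07],x_scale=[.01,.01,.1],loss="soft_l1"); print(r.x[:2],np.degrees(r.x[2])); print(f(r.x).reshape(-1,2).round(1).tolist())
np.save("rack.npy",r.x)
# measured tab top centres (z .141) in rack frame
for u in ([368,213],[285,221],[246,226],[337,217],[399,210]):
    q=toplane(c,np.array(u)/1.5,.141)[0]; a=r.x[2]; d=q[:2]-r.x[:2]; print(u,q.round(4),(np.array([[np.cos(a),np.sin(a)],[-np.sin(a),np.cos(a)]])@d*1000).round(1))
E
python3 - <<'E'
from h import *
im=cv2.imread("pics/w8.png")[120:275,235:505]
cv2.imwrite("pics/z8.png",cv2.resize(im,None,fx=2.9,fy=2.9,interpolation=cv2.INTER_CUBIC))
E
```

```text
[0.55815757 0.29460551] 7.886294813284102
[[-0.2, 0.5], [0.1, -0.1], [-0.4, -0.8], [0.9, -2.0], [-1.9, -0.2], [0.8, 2.0], [0.1, 0.8]]
[368, 213] [0.5385 0.292  0.141 ] [-19.8   0.1]
[285, 221] [0.5275 0.3596 0.141 ] [-21.4  68.6]
[246, 226] [0.5213 0.3917 0.141 ] [-23.2 101.3]
[337, 217] [0.5336 0.3171 0.141 ] [-21.2  25.7]
[399, 210] [0.5426 0.2669 0.141 ] [-19.2 -25.3]
```

View pics/z8.png

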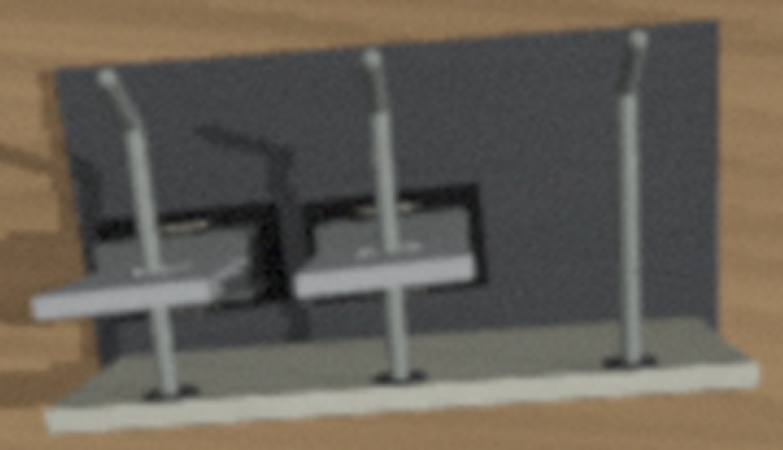

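Request:
move_arm:
  targets:
    - [[0,0,0],-0.073,58]
    - [[10,15,-28],0,58]
    - [[10,15,-28],0,58]
    - [[10,15,-28],0,58]
    - [[0,0,0],0,58]
  force: 10

```text
clock: 17.8
tcp_pos: [0.5279, 0.3678, 0.2727]
tcp_rot: [1.104, 1.274, -1.108]
ft_force: [0.9, -0.2, -1.4]
finger_gap: 0.64
```

Request:
move_arm:
  targets:
    - [[0,0,0],0,58]
    - [[0,0,0],0,58]
    - [[0,0,0],0,58]
    - [[0,0,0],0,58]
    - [[0,0,0],0,58]

```text
clock: 18.3
tcp_pos: [0.5282, 0.3647, 0.2764]
tcp_rot: [1.109, 1.27, -1.108]
ft_force: [-1.0, -0.8, 0.5]
finger_gap: 0.625
```

Run:
```python
from rk import *
v=np.load("rack.npy"); w=cam("wrist")
go(W(v,[-20,75,77])[0],97.9)
for n,p in dict(tip2=[37.5,0,122],tip3=[37.5,75,122],tab3=[-20,75,141],tabL=[-20,100,141],tabR=[-20,50,141]).items(): print(n,((proj(w,W(v,p))-[[180,60]])*4).round(0))
save(w,"w9.png",(180,60,350,200),4)
s=read_state(); print(s["qpos"].round(2),s["finger_gap"]*93)
```

```text
jaw yaw -82.2 turn -0.1 deg -0.0016 rad
tcp [0.5282 0.3649 0.2762] shift now [ 1.992e+02 -1.000e-01 -1.300e+00]
tip2 [[555. 287.]]
tip3 [[300. 287.]]
tab3 [[300. 493.]]
tabL [[214. 493.]]
tabR [[385. 493.]]
[ 0.43  0.4   1.2  -0.    1.54  1.87] 57.88946596950243
```

View pics/w9.png

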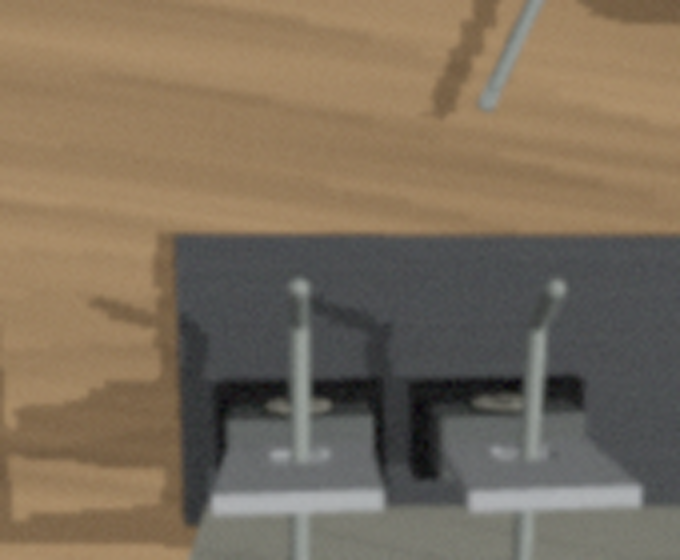

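Request:
move_arm:
  targets:
    - [[45,-1.5,-1],0,58]
    - [[45,0,0],0,58]
    - [[30,0,0],0,58]
    - [[0,0,0],0,58]
    - [[0,0,0],0,58]

```text
clock: 18.85
tcp_pos: [0.5268, 0.3661, 0.1563]
tcp_rot: [1.108, 1.271, -1.108]
ft_force: [0.3, -1.4, 0.7]
finger_gap: 0.622
```

Request:
move_arm:
  targets:
    - [[30,0,0],0,58]
    - [[30,0,0],0,58]
    - [[19,0,0],0,58]
    - [[0,0,0],0,58]
    - [[0,0,0],0,58]

```text
clock: 19.35
tcp_pos: [0.5281, 0.3668, 0.0791]
tcp_rot: [1.11, 1.269, -1.105]
ft_force: [0.8, 0.5, 0.1]
finger_gap: 0.621
```

Request:
move_arm:
  targets:
    - [[0,0,0],0,45]
    - [[0,0,0],0,40]
    - [[0,0,0],0,40]
    - [[0,0,0],0,40]
    - [[0,0,0],0,40]
  force: 12

```text
clock: 19.85
tcp_pos: [0.5281, 0.3668, 0.0791]
tcp_rot: [1.111, 1.269, -1.104]
ft_force: [1.0, -1.3, 6.9]
finger_gap: 0.535
```

Run:
```python
from rk import *
v=np.load("rack.npy"); s,_=st(); print(s["finger_gap"]*93,s["ft_force"].round(1))
go(W(v,[-20,75,77])[0],97.9)
```

```text
49.75229241627705 [ 1.  -1.3  6.9]
jaw yaw -82.2 turn -0.1 deg -0.0011 rad
tcp [0.5281 0.3668 0.0791] shift now [ 2.1 -0.2  0.6]
```

Request:
move_arm:
  targets:
    - [[-4,0,0],0,40]
    - [[-3.5,0,0],0,40]
    - [[0,10,0],0,40]
    - [[0,10,0],0,40]
    - [[0,10,0],0,40]

```text
clock: 20.35
tcp_pos: [0.5573, 0.3702, 0.0839]
tcp_rot: [1.108, 1.271, -1.108]
ft_force: [-0.1, -0.4, -1.4]
finger_gap: 0.537
```

Request:
move_arm:
  targets:
    - [[0,5,0],0,40]
    - [[0,3,0],0,40]
    - [[0,3,0],0,40]
    - [[0,0,0],0,40]
    - [[0,0,0],0,40]

```text
clock: 20.85
tcp_pos: [0.5669, 0.3716, 0.0841]
tcp_rot: [1.108, 1.271, -1.108]
ft_force: [0.6, 0.7, -1.6]
finger_gap: 0.537
```

Run:
```python
from rk import *
v=np.load("rack.npy"); s,_=st(); print(s["finger_gap"]*93,s["ft_force"].round(1),s["torque"].round(2))
go(W(v,[25,75,84.5])[0],97.9)
```

```text
49.93214948244925 [ 0.6  0.7 -1.6] [ 0.02  0.02 -0.03]
jaw yaw -82.2 turn -0.1 deg -0.001 rad
tcp [0.5669 0.3716 0.0841] shift now [-0.4  5.8  0.1]
```

Request:
move_arm:
  targets:
    - [[0,3,0],0,40]
    - [[0,2.5,0],0,40]
    - [[-2.2,1.2,0],0,40]
    - [[-2.2,1.2,0],0,40]
    - [[0,0,0],0,40]

```text
clock: 21.35
tcp_pos: [0.5755, 0.3729, 0.0892]
tcp_rot: [1.109, 1.27, -1.107]
ft_force: [0.9, 0.0, -1.6]
finger_gap: 0.536
```

Request:
move_arm:
  targets:
    - [[-2.2,1.3,0],0,40]
    - [[-2.2,1.3,0],0,40]
    - [[-2.2,1.3,0],0,40]
    - [[0,0,0],0,40]
    - [[0,0,0],0,40]

```text
clock: 21.85
tcp_pos: [0.5766, 0.3728, 0.0925]
tcp_rot: [1.104, 1.274, -1.112]
ft_force: [-3.9, 1.5, -17.8]
finger_gap: 0.535
```

Request:
move_arm:
  targets:
    - [[0,0,0],0,40]
    - [[0,0,0],0,40]
    - [[0,0,0],0,40]
    - [[0,0,0],0,40]
    - [[0,0,0],0,40]
  force: 4

```text
clock: 22.35
tcp_pos: [0.5803, 0.3735, 0.097]
tcp_rot: [1.111, 1.269, -1.105]
ft_force: [0.2, -0.2, -0.2]
finger_gap: 0.534
```

Run:
```python
from rk import *
v=np.load("rack.npy"); s,_=st(); print(s["finger_gap"]*93,s["ft_force"].round(1),s["torque"].round(2))
go(W(v,[25+.5*12,75,84.5+.866*12])[0],97.9)
w=cam("wrist"); save(w,"w10.png",(180,130,330,240),5)
```

```text
49.70250760988379 [ 0.2 -0.2 -0.2] [ 0.01 -0.02 -0.  ]
jaw yaw -82.2 turn -0.1 deg -0.0014 rad
tcp [0.5803 0.3735 0.097 ] shift now [ 2.1 -1.8  0.1]
```

View pics/w10.png

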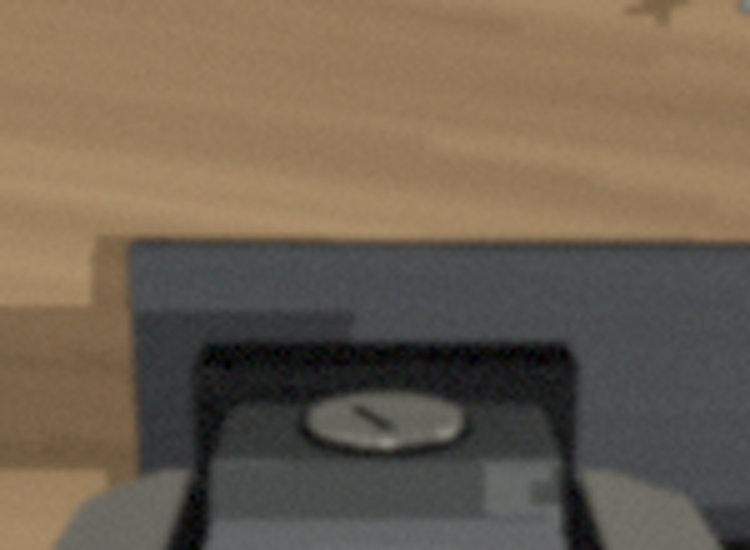

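```bash
cat > tilt.py <<'E'
from h import *
from scipy.optimize import least_squares
d=get_image("wrist"); T=np.linalg.inv(d["tool_from_camera"]); K=d["K"]
def pr(p): q=K@(T@np.r_[p,1])[:3]; return q[:2]/q[2]
def pt(v,lx,lz):
    # module upright coords (lx along rack x, lz up) tilted t about pivot at local height 66.5, which sits at tool (-hx, hy)
    t,hx,hy=v; x=lx*np.cos(t)-(lz-.0665)*np.sin(t); z=lx*np.sin(t)+(lz-.0665)*np.cos(t)
    return pr([-hx-z,hy+x,0])
def fit(L):
    f=lambda v:[pt(v,a,b)[1]-r for a,b,r in L]
    for g in (0,.3):
        r=least_squares(f,[g,.0188,0],x_scale=[.1,.01,.01],bounds=([-.2,0,-.02],[.7,.04,.02])); print("tilt deg",np.degrees(r.x[0]).round(1),"pivot up/fwd mm",(r.x[1:]*1000).round(1),np.round(r.fun,1))
E
python3 - <<'E'
from tilt import *
fit([(.018,0,199),(.012,.016,211),(.012,.046,222),(.003,.046,234)])
fit([(.018,.016,199),(.012,.016,211),(.012,.046,222),(.003,.046,234)])
for t in(0,.2,.35,.5): print(t,[round(float(pt([t,.0188,0],a,b)[1]),1) for a,b in((.018,0),(.018,.016),(.012,.016),(.012,.046),(.003,.046),(.003,.113))])
w=cam("wrist"); im=w[0]["img"].mean(2)[190:250]; print(np.round(im[:,232:236].mean(1)).astype(int).tolist()); print(np.round(im[:,286:290].mean(1)).astype(int).tolist())
E
```

```text
tilt deg -5.6 pivot up/fwd mm [13.3 -4. ] [ 0.2 -0.3  0.   0.1]
tilt deg -5.6 pivot up/fwd mm [13.3 -4. ] [ 0.2 -0.3  0.   0.1]
tilt deg -6.2 pivot up/fwd mm [35.5  6.5] [ 2.  -2.  -0.9  0.9]
tilt deg -6.2 pivot up/fwd mm [35.5  6.5] [ 2.  -2.  -0.9  0.9]
0 [189.9, 195.8, 203.0, 217.7, 229.8, 293.6]
0.2 [176.3, 185.4, 192.4, 214.0, 225.1, 310.2]
0.35 [166.8, 178.4, 185.1, 211.9, 222.0, 319.9]
0.5 [158.1, 172.4, 178.6, 210.5, 219.3, 327.1]
[80, 78, 74, 62, 57, 56, 55, 54, 37, 22, 17, 15, 13, 20, 26, 30, 25, 26, 23, 24, 32, 48, 52, 54, 55, 52, 52, 55, 54, 55, 56, 64, 78, 78, 76, 74, 76, 75, 77, 74, 76, 75, 75, 80, 92, 99, 99, 100, 101, 101, 101, 100, 99, 100, 100, 99, 100, 100, 102, 100]
[78, 76, 75, 76, 76, 76, 75, 70, 47, 24, 13, 12, 19, 24, 27, 32, 30, 31, 30, 32, 31, 40, 45, 50, 54, 54, 55, 56, 58, 58, 60, 69, 87, 95, 96, 86, 79, 78, 78, 84, 96, 102, 100, 96, 100, 102, 102, 101, 101, 100, 101, 100, 102, 100, 100, 101, 101, 101, 100, 100]
```

Request:
move_arm:
  targets:
    - [[2.2,-1.3,0],0,40]
    - [[2.2,-1.3,0],0,40]
    - [[2.2,-1.3,0],0,40]
    - [[2.2,-1.3,0],0,40]
    - [[1,-3,0],0,40]

```text
clock: 23.0
tcp_pos: [0.5716, 0.3723, 0.0857]
tcp_rot: [1.109, 1.269, -1.106]
ft_force: [3.4, 0.7, 2.9]
finger_gap: 0.534
```

Request:
move_arm:
  targets:
    - [[0,-6,0],0,40]
    - [[0,-8,0],0,40]
    - [[0,-8,0],0,40]
    - [[0,-3,0],0,40]
    - [[0,0,0],0,40]

```text
clock: 23.5
tcp_pos: [0.5445, 0.3687, 0.0856]
tcp_rot: [1.107, 1.272, -1.109]
ft_force: [-3.0, -0.7, 3.9]
finger_gap: 0.535
```

Run:
```python
from tilt import *
from rk import W
s,_=st(); print(s["finger_gap"]*93,s["ft_force"].round(1))
go(W(np.load("rack.npy"),[0,75,77])[0],97.9)
w=cam("wrist"); im=w[0]["img"].mean(2)[190:250]; print(np.round(im[:,232:236].mean(1)).astype(int).tolist())
```

```text
49.82082693131499 [-3.1 -0.5  5.1]
jaw yaw -82.1 turn -0.0 deg -0.0007 rad
tcp [0.5445 0.3687 0.0856] shift now [8.6 3.3 0.3]
[80, 80, 79, 76, 64, 60, 57, 54, 37, 21, 12, 13, 22, 22, 26, 33, 30, 30, 30, 25, 36, 47, 55, 57, 53, 57, 56, 56, 57, 56, 58, 61, 70, 77, 78, 80, 80, 79, 79, 79, 79, 79, 80, 85, 97, 103, 103, 104, 105, 105, 106, 105, 105, 105, 104, 104, 104, 106, 103, 105]
```

Request:
move_arm:
  targets:
    - [[0,0,0],0,58]
    - [[0,0,0],0,58]
    - [[0,0,0],0,58]
    - [[0,0,0],0,58]
    - [[0,0,0],0,58]

```text
clock: 24.1
tcp_pos: [0.546, 0.3686, 0.0851]
tcp_rot: [1.108, 1.271, -1.108]
ft_force: [-0.2, -0.1, -0.1]
finger_gap: 0.625
```

Request:
move_arm:
  targets:
    - [[0,-3,0],0,58]
    - [[0,0,0],0,58]
    - [[0,0,0],0,58]
    - [[0,0,0],0,58]
    - [[0,0,0],0,58]

```text
clock: 24.6
tcp_pos: [0.543, 0.3683, 0.0854]
tcp_rot: [1.108, 1.271, -1.108]
ft_force: [-0.2, 0.9, -0.5]
finger_gap: 0.624
```

Run:
```python
from tilt import *
from rk import W
s,_=st(); print(s["finger_gap"]*93,s["ft_force"].round(1))
go(W(np.load("rack.npy"),[-6.5,75,65])[0],97.9)
w=cam("wrist"); im=w[0]["img"].mean(2)[170:250]; print(np.round(im[:,232:236].mean(1)).astype(int).tolist()); print(np.round(im[:,284:288].mean(1)).astype(int).tolist())
hx=.1-.0945-0 # bar axis above: window centre 5.5 under .100
s=read_state(); hx=.0945-s["tcp_pos"][2]
for hy in(-.004,0,.004): print(hy,[round(float(pt([0,hx,hy],a,b)[1]),1) for a,b in((.018,0),(.018,.016),(.012,.016),(.012,.046),(.003,.046),(.003,.113))])
```

```text
57.96024457340338 [ 0.   0.1 -0.4]
jaw yaw -82.2 turn -0.1 deg -0.0011 rad
tcp [0.543  0.3683 0.0854] shift now [20.4 -1.6  0.1]
[79, 81, 80, 80, 81, 79, 80, 80, 79, 78, 79, 80, 78, 80, 78, 76, 78, 79, 75, 64, 60, 53, 33, 10, 13, 9, 17, 21, 28, 30, 25, 30, 28, 26, 25, 40, 54, 56, 57, 56, 61, 58, 64, 62, 63, 64, 63, 66, 81, 97, 103, 106, 100, 88, 78, 77, 78, 76, 76, 84, 95, 104, 106, 107, 108, 110, 108, 109, 109, 110, 109, 109, 107, 109, 108, 110, 108, 109, 109, 109]
[82, 82, 81, 80, 76, 73, 66, 62, 59, 58, 58, 59, 60, 59, 59, 58, 58, 54, 57, 57, 52, 40, 20, 16, 12, 12, 14, 26, 24, 30, 27, 28, 29, 30, 36, 43, 50, 55, 58, 60, 58, 56, 57, 58, 62, 62, 68, 79, 95, 101, 105, 106, 106, 105, 106, 106, 105, 101, 100, 104, 109, 109, 108, 108, 108, 109, 109, 111, 108, 106, 109, 108, 108, 108, 107, 108, 107, 106, 108, 106]
-0.004 [191.1, 196.8, 203.7, 217.7, 229.2, 287.5]
0 [186.7, 192.1, 199.1, 212.5, 224.1, 280.5]
0.004 [182.3, 187.4, 194.5, 207.2, 219.0, 273.3]
```

Request:
move_arm:
  targets:
    - [[0,-4.5,0],0,58]
    - [[10,0,0],0,58]
    - [[10,0,0],0,58]
    - [[0,0,0],0,58]
    - [[0,0,0],0,50]

```text
clock: 25.2
tcp_pos: [0.5381, 0.3675, 0.0645]
tcp_rot: [1.107, 1.271, -1.109]
ft_force: [0.2, -0.8, -0.4]
finger_gap: 0.576
```

Request:
move_arm:
  targets:
    - [[0,0,0],0,42]
    - [[0,0,0],0,42]
    - [[0,0,0],0,42]
    - [[0,0,0],0,42]
    - [[0,0,0],0,42]
  force: 8

```text
clock: 25.7
tcp_pos: [0.5385, 0.3677, 0.0655]
tcp_rot: [1.108, 1.271, -1.108]
ft_force: [0.5, 0.2, -0.5]
finger_gap: 0.558
```

Request:
move_arm:
  targets:
    - [[-3,0,0],0,42]
    - [[0,8,0],0,42]
    - [[0,8,0],0,42]
    - [[0,8,0],0,42]
    - [[0,0,0],0,42]

```text
clock: 26.2
tcp_pos: [0.5639, 0.371, 0.0682]
tcp_rot: [1.109, 1.27, -1.107]
ft_force: [0.2, 0.3, -1.4]
finger_gap: 0.558
```

Run:
```python
from tilt import *
from rk import W
s,_=st(); print(s["finger_gap"]*93,s["ft_force"].round(1))
go(W(np.load("rack.npy"),[36,75,70.5])[0],97.9)
w=cam("wrist"); im=w[0]["img"].mean(2)[170:250]; print(np.round(im[:,232:236].mean(1)).astype(int).tolist())
```

```text
51.785019642580124 [ 0.3 -0.3 -1.2]
jaw yaw -82.2 turn -0.1 deg -0.0017 rad
tcp [0.5631 0.3709 0.0681] shift now [-2.4 20.7 -0.2]
[80, 78, 78, 78, 77, 76, 78, 79, 77, 79, 81, 78, 78, 77, 77, 75, 76, 73, 66, 60, 59, 56, 52, 37, 21, 10, 10, 11, 18, 20, 24, 27, 28, 26, 29, 24, 21, 24, 39, 52, 57, 57, 57, 55, 56, 56, 58, 57, 62, 60, 62, 60, 62, 66, 74, 76, 76, 75, 74, 74, 75, 73, 74, 74, 76, 76, 86, 98, 104, 106, 103, 104, 107, 107, 107, 106, 108, 106, 106, 108]
```

Request:
move_arm:
  targets:
    - [[0,4,0],0,42]
    - [[0,3,0],0,42]
    - [[-0.5,3,0],0,42]
    - [[-0.5,3,0],0,42]
    - [[0,0,0],0,42]

```text
clock: 26.8
tcp_pos: [0.5754, 0.3727, 0.0694]
tcp_rot: [1.108, 1.271, -1.108]
ft_force: [-1.5, -0.3, -0.8]
finger_gap: 0.558
```

Request:
move_arm:
  targets:
    - [[-0.5,3,0],0,42]
    - [[-0.5,3,0],0,42]
    - [[-0.5,2,0],0,42]
    - [[0,0,0],0,42]
    - [[0,0,0],0,42]

```text
clock: 27.3
tcp_pos: [0.5834, 0.3739, 0.071]
tcp_rot: [1.108, 1.27, -1.107]
ft_force: [-1.2, 0.1, 0.0]
finger_gap: 0.558
```

Run:
```python
from tilt import *
from rk import W
s,_=st(); print(s["finger_gap"]*93,s["ft_force"].round(1))
go(W(np.load("rack.npy"),[36,75,70.5])[0],97.9)
w=cam("wrist"); im=w[0]["img"].mean(2)[150:250]; print(np.round(im[:,232:236].mean(1)).astype(int).tolist())
for t in (0,.1,.2,.3,.4,.5):
  # pivot local 40 at tool x=-.006 -> window centre point
  v=[t,.006+.0265*np.cos(t),-.0265*np.sin(t)]; print(t,[round(float(pt(v,a,b)[1]),1) for a,b in((.018,0),(.018,.016),(.012,.016),(.012,.046),(.003,.046),(.003,.113))])
```

```text
51.65066963347167 [-0.5 -0.7  0.3]
jaw yaw -82.2 turn -0.1 deg -0.0011 rad
tcp [0.5833 0.3739 0.071 ] shift now [0.5 0.2 0.1]
[120, 121, 123, 122, 120, 121, 121, 122, 125, 125, 124, 121, 120, 119, 119, 120, 118, 120, 119, 120, 121, 124, 125, 129, 132, 129, 118, 109, 106, 107, 107, 102, 77, 46, 24, 15, 20, 17, 19, 21, 20, 21, 20, 21, 17, 24, 25, 23, 21, 24, 24, 25, 39, 67, 75, 74, 68, 66, 67, 70, 66, 66, 65, 64, 66, 68, 69, 72, 74, 78, 78, 78, 75, 74, 69, 67, 65, 66, 66, 72, 82, 82, 75, 71, 68, 68, 68, 67, 65, 69, 81, 109, 119, 121, 121, 120, 120, 118, 121, 121]
0 [194.9, 201.5, 209.2, 226.1, 239.0, 316.1]
0.1 [190.8, 199.3, 206.8, 227.8, 240.1, 330.6]
0.2 [187.1, 197.5, 204.7, 229.7, 241.1, 343.0]
0.3 [183.7, 196.0, 202.9, 231.7, 242.1, 353.2]
0.4 [180.7, 194.8, 201.3, 233.8, 243.1, 361.0]
0.5 [178.1, 194.1, 200.1, 235.9, 244.1, 366.5]
```

Request:
move_arm:
  targets:
    - [[-1,3,0],0,42]
    - [[-3,1.8,0],0,42]
    - [[-3,1.8,0],0,42]
    - [[-3,1.8,0],0,42]
    - [[0,0,0],0,42]

```text
clock: 27.9
tcp_pos: [0.5922, 0.3752, 0.0819]
tcp_rot: [1.109, 1.27, -1.106]
ft_force: [-1.8, -0.5, 2.5]
finger_gap: 0.558
```

Request:
move_arm:
  targets:
    - [[-4,2.3,0],0,42]
    - [[-4,2.3,0],0,42]
    - [[-4,2.3,0],0,42]
    - [[0,0,0],0,42]
    - [[0,0,0],0,42]

```text
clock: 28.4
tcp_pos: [0.5986, 0.376, 0.093]
tcp_rot: [1.108, 1.27, -1.107]
ft_force: [-0.1, -0.3, -1.7]
finger_gap: 0.56
```

Run:
```python
from tilt import *
s,_=st(); print(s["finger_gap"]*93,s["ft_force"].round(1),s["tcp_pos"])
w=cam("wrist"); im=w[0]["img"].mean(2)[150:250]; print(np.round(im[:,232:236].mean(1)).astype(int).tolist())
```

```text
51.82932231033106 [ 0.2 -0.4 -1. ] [0.59832081 0.37585522 0.0928075 ]
[121, 123, 122, 122, 120, 121, 122, 123, 121, 121, 120, 121, 121, 122, 122, 124, 121, 121, 123, 125, 126, 125, 122, 121, 119, 120, 120, 120, 120, 114, 88, 50, 29, 25, 18, 22, 20, 24, 20, 22, 21, 21, 20, 19, 23, 23, 23, 23, 24, 21, 26, 37, 65, 78, 78, 71, 73, 74, 77, 69, 68, 67, 69, 67, 66, 71, 73, 74, 76, 80, 82, 80, 75, 71, 69, 68, 67, 67, 68, 68, 71, 78, 81, 79, 71, 66, 65, 66, 66, 66, 68, 83, 112, 122, 124, 125, 124, 122, 121, 122]
```

Request:
move_arm:
  targets:
    - [[-4,3,0],0,42]
    - [[-4,3,0],0,42]
    - [[-4,4,0],0,42]
    - [[-4,5,0],0,42]
    - [[-4,5,0],0,42]

```text
clock: 29.0
tcp_pos: [0.6187, 0.3787, 0.1134]
tcp_rot: [1.108, 1.271, -1.107]
ft_force: [-0.8, -0.4, -0.7]
finger_gap: 0.562
```

Request:
move_arm:
  targets:
    - [[-5,10,0],0,42]
    - [[-5,10,0],0,42]
    - [[-20,10,0],0,42]
    - [[-30,0,0],0,42]
    - [[-20,0,0],0,42]

```text
clock: 29.5
tcp_pos: [0.6489, 0.3828, 0.1949]
tcp_rot: [1.109, 1.27, -1.107]
ft_force: [0.1, 0.5, -0.4]
finger_gap: 0.56
```

Run:
```python
from tilt import *
s,_=st(); print(s["finger_gap"]*93,s["ft_force"].round(1))
go([.56,.098,.13])
w=cam("wrist"); im=w[0]["img"].mean(2)[150:250]; print(np.round(im[:,232:236].mean(1)).astype(int).tolist())
```

```text
51.93229846589628 [0.7 1.6 3.1]
tcp [0.6501 0.3834 0.199 ] shift now [  67.6 -128.7  270.6]
[133, 129, 122, 118, 119, 123, 125, 126, 124, 127, 129, 133, 135, 134, 136, 136, 136, 136, 136, 133, 133, 130, 123, 118, 117, 119, 122, 124, 121, 115, 91, 48, 26, 22, 14, 22, 20, 20, 23, 24, 21, 21, 21, 21, 22, 24, 25, 22, 22, 22, 26, 38, 65, 75, 77, 81, 77, 72, 70, 76, 75, 72, 72, 74, 76, 72, 74, 78, 80, 80, 80, 79, 74, 70, 69, 68, 68, 68, 68, 70, 70, 76, 81, 78, 72, 66, 65, 66, 65, 67, 65, 82, 112, 124, 125, 126, 125, 123, 122, 122]
```

Request:
move_arm:
  targets:
    - [[0,-21,38.7],0,42]
    - [[0,-21,38.7],0,42]
    - [[0,-21,38.7],0,42]
    - [[0,-21,38.7],0,42]
    - [[0,-21,38.7],0,42]

```text
clock: 30.1
tcp_pos: [0.5687, 0.1752, 0.1915]
tcp_rot: [1.107, 1.272, -1.109]
ft_force: [1.0, -0.4, -0.6]
finger_gap: 0.562
```

Request:
move_arm:
  targets:
    - [[0,-21,38.7],0,42]
    - [[0,-20,38.4],0,42]
    - [[40,0,0],0,42]
    - [[40,0,0],0,42]
    - [[40,0,0],0,42]

```text
clock: 30.6
tcp_pos: [0.5395, 0.0941, 0.0712]
tcp_rot: [1.109, 1.27, -1.109]
ft_force: [0.2, -0.1, -1.2]
finger_gap: 0.557
```

Request:
move_arm:
  targets:
    - [[20,0,0],0,42]
    - [[10,0,0],0,42]
    - [[4,0,0],0,42]
    - [[0,0,0],0,42]
    - [[0,0,0],0,42]

```text
clock: 31.1
tcp_pos: [0.5405, 0.0948, 0.0393]
tcp_rot: [1.108, 1.27, -1.107]
ft_force: [-0.0, -0.3, -0.2]
finger_gap: 0.558
```

Run:
```python
from h import *
s,_=st(); print(s["finger_gap"]*93,s["ft_force"].round(1),s["torque"].round(2))
go([.56,.098,.034],97.9)
```

```text
51.85103645535992 [-0.  -0.3 -0.2] [ 0.04 -0.02  0.05]
jaw yaw -82.2 turn -0.1 deg -0.0009 rad
tcp [0.5405 0.0948 0.0393] shift now [ 5.4 19.8 -0.5]
```

Request:
move_arm:
  targets:
    - [[2,0,0],0,42]
    - [[1,0,0],0,42]
    - [[0,0,0],0,42]
    - [[0,0,0],0,42]
    - [[0,0,0],0,42]

```text
clock: 31.6
tcp_pos: [0.5419, 0.0949, 0.0376]
tcp_rot: [1.11, 1.267, -1.105]
ft_force: [1.4, 0.3, 6.1]
finger_gap: 0.554
```

Request:
move_arm:
  targets:
    - [[0.5,4,0],0,42]
    - [[0.5,4,0],0,42]
    - [[1,4,0],0,42]
    - [[1,4,0],0,42]
    - [[0,0,0],0,42]

```text
clock: 32.1
tcp_pos: [0.556, 0.0969, 0.0329]
tcp_rot: [1.107, 1.271, -1.108]
ft_force: [-2.3, -0.3, 6.4]
finger_gap: 0.559
```

Run:
```python
from tilt import *
s,_=st(); print(s["finger_gap"]*93,s["ft_force"].round(1),s["tcp_pos"])
w=cam("wrist"); im=w[0]["img"].mean(2)[150:250]; print(np.round(im[:,232:236].mean(1)).astype(int).tolist())
```

```text
52.25295330878107 [-1.4  0.5  4.9] [0.55600091 0.09693469 0.03294324]
[137, 136, 136, 137, 138, 137, 138, 139, 139, 141, 142, 143, 142, 141, 142, 141, 142, 140, 140, 138, 136, 134, 133, 132, 130, 130, 131, 131, 131, 134, 134, 136, 136, 136, 134, 133, 134, 135, 134, 135, 136, 136, 134, 135, 136, 137, 134, 124, 86, 39, 18, 19, 18, 13, 13, 28, 26, 29, 28, 30, 24, 26, 25, 34, 49, 57, 58, 58, 57, 58, 58, 59, 58, 62, 60, 58, 58, 60, 63, 70, 76, 78, 77, 78, 77, 77, 78, 78, 79, 77, 78, 82, 91, 102, 105, 106, 106, 107, 108, 110]
```

Request:
move_arm:
  targets:
    - [[0,0,0],0,60]
    - [[0,0,0],0,60]
    - [[0,0,0],0,60]
    - [[-20,0,0],0,60]
    - [[-45,0,0],0,60]

```text
clock: 32.7
tcp_pos: [0.5527, 0.0969, 0.0946]
tcp_rot: [1.104, 1.278, -1.114]
ft_force: [0.5, -0.2, -0.4]
finger_gap: 0.646
```

Request:
move_arm:
  targets:
    - [[-45,0,0],0,60]
    - [[-20,0,0],0,60]
    - [[0,0,0],-0.14,60]
    - [[0,0,0],-0.14,60]
    - [[0,0,0],-0.14,60]

```text
clock: 33.2
tcp_pos: [0.5559, 0.0969, 0.163]
tcp_rot: [0.786, 1.424, -0.786]
ft_force: [-0.4, 0.1, 0.0]
finger_gap: 0.645
```

Request:
move_arm:
  targets:
    - [[0,0,0],-0.14,60]
    - [[0,0,0],-0.14,60]
    - [[0,0,0],-0.14,60]
    - [[0,0,0],-0.14,60]
    - [[0,0,0],-0.14,60]

```text
clock: 33.7
tcp_pos: [0.5557, 0.0969, 0.1625]
tcp_rot: [0.242, 1.558, -0.242]
ft_force: [-0.1, -0.1, 0.2]
finger_gap: 0.646
```

Request:
move_arm:
  targets:
    - [[0,0,0],-0.14,60]
    - [[0,0,0],-0.14,60]
    - [[0,0,0],-0.14,60]
    - [[0,0,0],-0.03,60]
    - [[0,0,0],0,60]

```text
clock: 34.2
tcp_pos: [0.5558, 0.0969, 0.1627]
tcp_rot: [-0.105, 1.569, 0.105]
ft_force: [-0.5, 1.1, 0.4]
finger_gap: 0.643
```

Run:
```python
from h import *
go([.5525,.0964,.076],7.9)
w=cam("wrist"); save(w,"w11.png",None,1.5)
# bright tab top strip near the image middle
g=w[0]["img"].mean(2); print(proj(w,[.5525,.0964,.113]))
m=(g>145).astype(np.uint8); hs=cv2.cvtColor(w[0]["img"],cv2.COLOR_RGB2HSV); m*=(hs[...,1]<40); m[:,:150]=0;m[:,360:]=0;m[:100]=0;m[280:]=0
n,l,s_,ce=cv2.connectedComponentsWithStats(m)
for i in range(1,n):
    if s_[i,4]>60: print(s_[i],ce[i],toplane(w,ce[i],.113))
```

```text
jaw yaw 7.7 turn -0.2 deg -0.0042 rad
tcp [0.5558 0.0969 0.1627] shift now [86.7 -0.1 -3.3]
[[253.33071857 209.48099881]]
[208 100  10  11  94] [213.19148936 104.73404255] [[0.51065407 0.17739245 0.113     ]]
[252 183   7  54 372] [255.0483871  209.14516129] [[0.55392758 0.09690703 0.113     ]]
```

Request:
move_arm:
  targets:
    - [[30,0,-2],0,60]
    - [[30,0,0],0,60]
    - [[26,0,0],0,60]
    - [[0,0,0],0,60]
    - [[0,0,0],0,30]

```text
clock: 34.75
tcp_pos: [0.5539, 0.0967, 0.077]
tcp_rot: [-0.106, 1.569, 0.106]
ft_force: [0.6, 0.7, 0.7]
finger_gap: 0.597
```

Request:
move_arm:
  targets:
    - [[0,0,0],0,0]
    - [[0,0,0],0,0]
    - [[0,0,0],0,0]
    - [[0,0,0],0,0]
    - [[0,0,0],0,0]
  force: 30

```text
clock: 35.25
tcp_pos: [0.5541, 0.0967, 0.0773]
tcp_rot: [-0.107, 1.567, 0.107]
ft_force: [0.6, -1.4, -0.3]
finger_gap: 0.182
```

Request:
move_arm:
  targets:
    - [[0,0,0],0,0]
    - [[0,0,0],0,0]
    - [[0,0,0],0,0]
    - [[0,0,0],0,0]
    - [[0,0,0],0,0]

```text
clock: 35.75
tcp_pos: [0.5539, 0.0967, 0.0768]
tcp_rot: [-0.107, 1.568, 0.107]
ft_force: [0.2, -0.3, -0.3]
finger_gap: 0.061
```

Run:
```python
from h import *
s,_=st(); print(s["finger_gap"]*93,s["ft_force"].round(1))
go([.609,-.256,.25],-4.4)
w=cam("top"); print(seats(w,(325,150,415,245)))
```

```text
5.689600644324405 [ 0.2 -0.3 -0.3]
jaw yaw 7.8 turn 12.2 deg 0.2128 rad
tcp [0.5539 0.0967 0.0768] shift now [-173.2 -356.9    6.8]
[([518.4, -326.2], [39.7, 63.0], np.float32(-4.5)), ([524.3, -250.6], [39.2, 62.8], np.float32(-3.7)), ([609.3, -256.6], [37.6, 65.3], np.float32(-1.2)), ([615.9, -360.0], [39.6, 77.5], np.float32(14.6))]
```

Request:
move_arm:
  targets:
    - [[-20,0,0],0,0]
    - [[-40,0,0],0,0]
    - [[-45,0,0],0,0]
    - [[-45,0,0],0.107,0]
    - [[0,0,0],0.106,0]

```text
clock: 36.3
tcp_pos: [0.5575, 0.0967, 0.234]
tcp_rot: [0.064, 1.557, -0.063]
ft_force: [0.1, -0.8, -0.9]
finger_gap: 0.061
```

Request:
move_arm:
  targets:
    - [[0,-42.4,-0.2],0,0]
    - [[0,-42.4,-0.2],0,0]
    - [[0,-42.4,-0.2],0,0]
    - [[0,-42.4,-0.2],0,0]
    - [[0,-42.4,-0.2],0,0]

```text
clock: 36.8
tcp_pos: [0.5361, -0.1161, 0.2267]
tcp_rot: [0.06, 1.57, -0.06]
ft_force: [0.9, -0.1, -0.2]
finger_gap: 0.064
```

Request:
move_arm:
  targets:
    - [[0,-42.4,-0.2],0,0]
    - [[0,-42.4,-0.2],0,0]
    - [[0,-42.4,-0.2],0,0]
    - [[0,-42.4,-0.2],0,0]
    - [[0,-42.4,-0.2],0,0]

```text
clock: 37.3
tcp_pos: [0.5188, -0.3275, 0.2265]
tcp_rot: [0.061, 1.57, -0.06]
ft_force: [1.1, -0.2, -0.2]
finger_gap: 0.057
```

Request:
move_arm:
  targets:
    - [[30,0,0],0,0]
    - [[30,0,0],0,0]
    - [[20,0,0],0,0]
    - [[0,0,0],0,0]
    - [[0,0,0],0,0]

```text
clock: 37.8
tcp_pos: [0.5193, -0.3259, 0.1469]
tcp_rot: [0.061, 1.57, -0.06]
ft_force: [-0.1, -1.6, -0.4]
finger_gap: 0.065
```

Run:
```python
from h import *
s,_=st(); print(s["finger_gap"]*93,s["ft_force"].round(1))
go([.5193,-.326,.0908],-4.4)
w=cam("wrist"); 
for o in seats(w,None,250):
    if 36<o[1][0]<42 and 58<o[1][1]<70: print(o)
w=cam("top"); print(seats(w,(325,150,415,245)))
save(cam("scene"),"s11.png",(60,130,260,260),4)
```

```text
6.050049382988421 [-0.1 -1.6 -0.4]
jaw yaw -4.4 turn -0.0 deg -0.0001 rad
tcp [ 0.5193 -0.3259  0.1469] shift now [56.1 -0.2  0. ]
([610.2, -258.3], [37.9, 65.4], np.float32(-4.1))
([525.9, -252.0], [36.8, 65.3], np.float32(-4.3))
[([524.9, -250.7], [36.4, 64.1], np.float32(-1.3)), ([524.2, -352.9], [50.6, 124.9], np.float32(10.5)), ([609.3, -256.6], [37.6, 65.3], np.float32(-1.2)), ([616.2, -368.0], [40.5, 91.6], np.float32(3.1))]
```

Request:
move_arm:
  targets:
    - [[20,0,0.5],0,0]
    - [[15,0,0],0,0]
    - [[5,0,0],0,0]
    - [[3,0,0],0,0]
    - [[0,0,0],0,0]

```text
clock: 38.45
tcp_pos: [0.5202, -0.3262, 0.1045]
tcp_rot: [0.06, 1.569, -0.061]
ft_force: [-0.5, -0.6, -0.4]
finger_gap: 0.062
```

Request:
move_arm:
  targets:
    - [[2,0,0],0,0]
    - [[2,0,0],0,0]
    - [[2,0,0],0,0]
    - [[2,0,0],0,0]
    - [[0,0,0],0,0]

```text
clock: 38.95
tcp_pos: [0.5196, -0.3258, 0.0955]
tcp_rot: [0.061, 1.57, -0.06]
ft_force: [0.2, 0.8, -0.8]
finger_gap: 0.062
```

Request:
move_arm:
  targets:
    - [[2,0,0],0,0]
    - [[1,0,0],0,0]
    - [[1,0,0],0,0]
    - [[1,0,0],0,0]
    - [[0,0,0],0,0]

```text
clock: 39.45
tcp_pos: [0.5198, -0.326, 0.0909]
tcp_rot: [0.06, 1.57, -0.061]
ft_force: [0.6, 0.2, -1.2]
finger_gap: 0.063
```

Request:
move_arm:
  targets:
    - [[1,0,0],0,0]
    - [[1,0,0],0,0]
    - [[0,0,0],0,0]
    - [[0,0,0],0,0]
    - [[0,0,0],0,0]

```text
clock: 39.95
tcp_pos: [0.5199, -0.3261, 0.0908]
tcp_rot: [0.06, 1.569, -0.061]
ft_force: [-3.2, 2.3, 11.3]
finger_gap: 0.059
```

Request:
move_arm:
  targets:
    - [[-2,0,0],0,40]
    - [[0,0,0],0,40]
    - [[0,0,0],0,40]
    - [[-10,0,0],0,40]
    - [[-40,0,0],0,40]

```text
clock: 40.45
tcp_pos: [0.5174, -0.3239, 0.1372]
tcp_rot: [0.066, 1.577, -0.056]
ft_force: [0.8, 0.7, -0.5]
finger_gap: 0.414
```

Request:
move_arm:
  targets:
    - [[-45,0,0],0,58]
    - [[-45,0,0],0,58]
    - [[-45,0,0],0,58]
    - [[0,44,-2],0,58]
    - [[0,44,-2],0,58]

```text
clock: 40.95
tcp_pos: [0.5232, -0.2385, 0.2783]
tcp_rot: [0.061, 1.566, -0.064]
ft_force: [0.8, 0.4, -1.3]
finger_gap: 0.62
```

Request:
move_arm:
  targets:
    - [[0,44,-2],0,58]
    - [[0,44,-2],0,58]
    - [[0,44,-2],0,58]
    - [[0,44,-2],0,58]
    - [[0,44,-2],0,58]

```text
clock: 41.45
tcp_pos: [0.5293, -0.0161, 0.2766]
tcp_rot: [0.061, 1.569, -0.061]
ft_force: [0.5, -0.1, 0.6]
finger_gap: 0.624
```

Request:
move_arm:
  targets:
    - [[0,44,-2],0,58]
    - [[0,44,-2],0,58]
    - [[0,44,-2],0,58]
    - [[0,44,-3],0,58]
    - [[0,44,-3],0,58]

```text
clock: 41.95
tcp_pos: [0.5343, 0.2043, 0.2766]
tcp_rot: [0.061, 1.569, -0.06]
ft_force: [0.9, -0.3, 0.6]
finger_gap: 0.62
```

Request:
move_arm:
  targets:
    - [[0,44,-3],0.14,58]
    - [[0,43,-3],0,58]
    - [[0,0,0],0.14,58]
    - [[0,0,0],0.14,58]
    - [[0,0,0],0.14,58]

```text
clock: 42.45
tcp_pos: [0.541, 0.2899, 0.2761]
tcp_rot: [0.502, 1.512, -0.502]
ft_force: [-0.7, 0.4, 0.4]
finger_gap: 0.623
```

Request:
move_arm:
  targets:
    - [[0,0,0],0.14,58]
    - [[0,0,0],0.14,58]
    - [[0,0,0],0.14,58]
    - [[0,0,0],0.14,58]
    - [[0,0,0],0.14,58]
  force: 8

```text
clock: 42.95
tcp_pos: [0.5412, 0.2892, 0.2764]
tcp_rot: [1.04, 1.308, -1.039]
ft_force: [-0.4, -0.3, 0.2]
finger_gap: 0.625
```

Request:
move_arm:
  targets:
    - [[0,0,0],0.098,58]
    - [[0,0,0],0,58]
    - [[0,0,0],0,58]
    - [[0,0,0],0,58]
    - [[0,0,0],0,58]

```text
clock: 43.45
tcp_pos: [0.5412, 0.2892, 0.2759]
tcp_rot: [1.108, 1.271, -1.108]
ft_force: [0.0, 0.2, 0.6]
finger_gap: 0.624
```

Run:
```python
from rk import *
v=np.load("rack.npy"); w=cam("wrist")
go(W(v,[-21,0,64])[0],97.9)
print(proj(w,W(v,[-20,0,141])), proj(w,W(v,[-20,25,141])))
g=w[0]["img"].mean(2); hs=cv2.cvtColor(w[0]["img"],cv2.COLOR_RGB2HSV); m=((g>135)&(hs[...,1]<45)).astype(np.uint8)
n,l,s_,ce=cv2.connectedComponentsWithStats(m)
for i in range(1,n):
    if 60<s_[i,4]<900 and 150<ce[i][0]<360 and 120<ce[i][1]<250:
        q=toplane(w,ce[i],.141)[0]; a=v[2]; d=q[:2]-v[:2]; print(s_[i],ce[i],(np.array([[np.cos(a),np.sin(a)],[-np.sin(a),np.cos(a)]])@d*1000).round(1))
```

```text
jaw yaw -82.2 turn -0.1 deg -0.0012 rad
tcp [0.5412 0.2892 0.2759] shift now [211.9  -3.4  -3. ]
[[253.50505375 185.43938718]] [[232.14188969 185.42393122]]
[194 145   4  34  68] [195.38235294 161.02941176] [ 8.8 66.1]
[310 146   5  58  80] [311.525  173.8625] [ -6.1 -67.1]
[232 184  43  20 241] [252.7966805  187.15352697] [-22.1   0.8]
```

Request:
move_arm:
  targets:
    - [[45,-4,-3.3],0,58]
    - [[45,0,0],0,58]
    - [[30,0,0],0,58]
    - [[0,0,0],0,58]
    - [[0,0,0],0,58]

```text
clock: 44.0
tcp_pos: [0.5371, 0.292, 0.1564]
tcp_rot: [1.108, 1.271, -1.108]
ft_force: [-0.1, 0.6, 0.8]
finger_gap: 0.625
```

Request:
move_arm:
  targets:
    - [[30,0,0],0,58]
    - [[30,0,0],0,58]
    - [[20,0,0],0,58]
    - [[11,0,0],0,58]
    - [[0,0,0],0,58]

```text
clock: 44.5
tcp_pos: [0.5373, 0.2921, 0.0654]
tcp_rot: [1.109, 1.27, -1.108]
ft_force: [-0.2, 0.6, 0.4]
finger_gap: 0.62
```

Request:
move_arm:
  targets:
    - [[0,0,0],0,42]
    - [[0,0,0],0,42]
    - [[0,0,0],0,42]
    - [[0,0,0],0,42]
    - [[0,0,0],0,42]
  force: 8

```text
clock: 45.0
tcp_pos: [0.5381, 0.2924, 0.0665]
tcp_rot: [1.111, 1.269, -1.106]
ft_force: [0.1, -0.0, 6.7]
finger_gap: 0.556
```

Run:
```python
from rk import *
s,_=st(); print(s["finger_gap"]*93,s["ft_force"].round(1))
go(W(np.load("rack.npy"),[22,0,68])[0],97.9)
```

```text
51.719230536489974 [ 0.1 -0.   6.7]
jaw yaw -82.2 turn -0.1 deg -0.002 rad
tcp [0.5381 0.2924 0.0665] shift now [-1.3 42.1  0.5]
```

Request:
move_arm:
  targets:
    - [[-4.5,0,0],0,42]
    - [[0,9,0],0,42]
    - [[0,9,0],0,42]
    - [[0,9,0],0,42]
    - [[0,8,0],0,42]

```text
clock: 45.5
tcp_pos: [0.5724, 0.2967, 0.0689]
tcp_rot: [1.109, 1.27, -1.109]
ft_force: [0.8, -0.0, -1.6]
finger_gap: 0.558
```

Request:
move_arm:
  targets:
    - [[0,4,0],0,42]
    - [[0,3,0],0,42]
    - [[-0.5,3,0],0,42]
    - [[-0.5,3,0],0,42]
    - [[0,0,0],0,42]

```text
clock: 46.0
tcp_pos: [0.5843, 0.2984, 0.0704]
tcp_rot: [1.108, 1.271, -1.109]
ft_force: [-1.1, -0.6, -1.0]
finger_gap: 0.559
```

Request:
move_arm:
  targets:
    - [[-0.5,3,0],0,42]
    - [[-0.5,3,0],0,42]
    - [[-0.5,2,0],0,42]
    - [[0,0,0],0,42]
    - [[0,0,0],0,42]

```text
clock: 46.5
tcp_pos: [0.5925, 0.2996, 0.072]
tcp_rot: [1.109, 1.27, -1.108]
ft_force: [-0.5, 0.2, 0.0]
finger_gap: 0.558
```

Run:
```python
from tilt import *
from rk import W
s,_=st(); print(s["finger_gap"]*93,s["ft_force"].round(1))
go(W(np.load("rack.npy"),[36,0,70.5])[0],97.9)
w=cam("wrist"); im=w[0]["img"].mean(2)[150:250]; print(np.round(im[:,232:236].mean(1)).astype(int).tolist())
```

```text
52.25535797028759 [-0.7 -0.6 -1.1]
jaw yaw -82.2 turn -0.1 deg -0.0021 rad
tcp [0.5925 0.2996 0.072 ] shift now [1.5 1.3 0.3]
[122, 121, 118, 118, 117, 116, 115, 115, 116, 119, 120, 121, 123, 123, 122, 121, 123, 123, 129, 130, 132, 132, 131, 130, 128, 124, 122, 119, 114, 101, 94, 91, 93, 86, 61, 34, 24, 19, 19, 24, 18, 22, 21, 18, 17, 22, 20, 23, 25, 24, 26, 26, 26, 44, 68, 69, 70, 73, 74, 69, 66, 67, 65, 66, 67, 67, 73, 74, 75, 74, 77, 78, 77, 78, 78, 77, 76, 76, 78, 84, 84, 78, 72, 71, 68, 70, 70, 69, 69, 79, 102, 116, 121, 122, 121, 120, 120, 121, 123, 123]
```

Request:
move_arm:
  targets:
    - [[-1,4,0],0,42]
    - [[-3,2,0],0,42]
    - [[-3,1.8,0],0,42]
    - [[-3,1.8,0],0,42]
    - [[0,0,0],0,42]

```text
clock: 47.1
tcp_pos: [0.6026, 0.3009, 0.0828]
tcp_rot: [1.11, 1.269, -1.107]
ft_force: [-2.2, -0.4, 2.3]
finger_gap: 0.559
```

Request:
move_arm:
  targets:
    - [[-4,2.3,0],0,42]
    - [[-4,2.3,0],0,42]
    - [[-4,2.3,0],0,42]
    - [[0,0,0],0,42]
    - [[0,0,0],0,42]

```text
clock: 47.6
tcp_pos: [0.6091, 0.3018, 0.0941]
tcp_rot: [1.109, 1.27, -1.108]
ft_force: [-0.2, -0.2, -1.4]
finger_gap: 0.56
```

Run:
```python
from tilt import *
s,_=st(); print(s["finger_gap"]*93,s["ft_force"].round(1),s["tcp_pos"])
w=cam("wrist"); im=w[0]["img"].mean(2)[170:250]; print(np.round(im[:,232:236].mean(1)).astype(int).tolist())
```

```text
52.080730750932375 [ 0.9 -0.2 -0.9] [0.60874961 0.30174337 0.09381791]
[115, 116, 118, 120, 121, 120, 120, 122, 122, 119, 92, 52, 25, 18, 18, 20, 18, 26, 22, 20, 17, 23, 21, 20, 22, 23, 24, 22, 18, 22, 22, 39, 69, 80, 84, 82, 81, 79, 80, 80, 80, 75, 72, 75, 74, 73, 76, 79, 81, 79, 81, 82, 82, 83, 82, 79, 77, 73, 71, 71, 72, 80, 83, 77, 69, 66, 64, 65, 63, 64, 74, 97, 118, 124, 124, 126, 124, 124, 123, 125]
```

Request:
move_arm:
  targets:
    - [[-4,3,0],0,42]
    - [[-4,3,0],0,42]
    - [[-4,4,0],0,42]
    - [[-4,5,0],0,42]
    - [[-4,5,0],0,42]

```text
clock: 48.2
tcp_pos: [0.6291, 0.3046, 0.1144]
tcp_rot: [1.109, 1.27, -1.108]
ft_force: [0.5, -0.2, -1.8]
finger_gap: 0.561
```

Request:
move_arm:
  targets:
    - [[-5,10,0],0,42]
    - [[-5,10,0],0,42]
    - [[-20,10,0],0,42]
    - [[-30,0,0],0,42]
    - [[-20,0,0],0,42]

```text
clock: 48.7
tcp_pos: [0.6593, 0.3086, 0.1959]
tcp_rot: [1.11, 1.269, -1.107]
ft_force: [0.0, 0.2, -0.2]
finger_gap: 0.558
```

Request:
move_arm:
  targets:
    - [[0,-24,33],0,42]
    - [[0,-24,33],0,42]
    - [[0,-25,33],0,42]
    - [[0,-25,33],0,42]
    - [[0,-25,33],0,42]

```text
clock: 49.2
tcp_pos: [0.5581, 0.1271, 0.1943]
tcp_rot: [1.109, 1.27, -1.108]
ft_force: [0.7, -0.1, -0.8]
finger_gap: 0.562
```

Request:
move_arm:
  targets:
    - [[0,-25,31],0,42]
    - [[40,0,0],0,42]
    - [[40,0,0],0,42]
    - [[40,0,0],0,42]
    - [[0,0,0],0,42]

```text
clock: 49.7
tcp_pos: [0.5341, 0.0941, 0.0694]
tcp_rot: [1.105, 1.278, -1.116]
ft_force: [-0.2, 0.2, -1.2]
finger_gap: 0.555
```

Run:
```python
from tilt import *
s,_=st(); print(s["finger_gap"]*93,s["ft_force"].round(1))
go([.5405,.0948,.0393],97.9)
w=cam("wrist"); im=w[0]["img"].mean(2)[170:250]; print(np.round(im[:,232:236].mean(1)).astype(int).tolist())
```

```text
51.7114482359765 [-0.2  1.2 -1.4]
jaw yaw -82.2 turn -0.1 deg -0.0024 rad
tcp [0.5363 0.0942 0.0723] shift now [32.9  4.4 -0. ]
[138, 137, 138, 138, 134, 133, 136, 135, 121, 104, 72, 39, 25, 23, 21, 23, 26, 25, 26, 27, 26, 23, 20, 23, 25, 22, 28, 25, 25, 22, 29, 47, 76, 85, 85, 82, 79, 83, 82, 81, 76, 75, 80, 78, 76, 78, 79, 80, 79, 84, 86, 86, 88, 88, 87, 84, 81, 76, 74, 74, 78, 83, 87, 83, 75, 71, 69, 71, 70, 70, 81, 103, 125, 132, 133, 133, 133, 131, 131, 131]
```

Request:
move_arm:
  targets:
    - [[20,0,0],0,42]
    - [[10,0,0],0,42]
    - [[3,0,0],0,42]
    - [[2,0,0],0,42]
    - [[1,0,0],0,42]

```text
clock: 50.3
tcp_pos: [0.5419, 0.0942, 0.0416]
tcp_rot: [1.112, 1.264, -1.103]
ft_force: [1.3, -0.6, 11.1]
finger_gap: 0.557
```

Request:
move_arm:
  targets:
    - [[0,0,0],0,42]
    - [[0.5,4,0],0,42]
    - [[0.5,4,0],0,42]
    - [[1,4,0],0,42]
    - [[1,4,0],0,42]

```text
clock: 50.8
tcp_pos: [0.5562, 0.0962, 0.0367]
tcp_rot: [1.11, 1.267, -1.106]
ft_force: [0.5, -1.5, 4.6]
finger_gap: 0.561
```

Run:
```python
from tilt import *
s,_=st(); print(s["finger_gap"]*93,s["ft_force"].round(1),s["tcp_pos"])
w=cam("wrist"); im=w[0]["img"].mean(2)[170:250]; print(np.round(im[:,232:236].mean(1)).astype(int).tolist())
```

```text
51.93646153648019 [ 3.2 -2.4  7.7] [0.55673081 0.09627307 0.03639383]
[136, 136, 134, 132, 131, 130, 130, 131, 132, 134, 135, 135, 135, 135, 134, 134, 132, 133, 134, 135, 135, 134, 136, 135, 136, 127, 84, 36, 23, 14, 16, 14, 22, 23, 28, 26, 30, 26, 28, 23, 30, 38, 55, 58, 60, 60, 59, 58, 59, 59, 60, 63, 63, 63, 64, 62, 61, 68, 77, 77, 77, 78, 77, 76, 77, 78, 77, 76, 75, 79, 86, 102, 108, 108, 107, 108, 110, 111, 109, 110]
```

Request:
move_arm:
  targets:
    - [[0,0,0],0,42]
    - [[0,0,0],0,60]
    - [[0,0,0],0,60]
    - [[0,0,0],0,60]
    - [[-20,0,0],0,60]

```text
clock: 51.4
tcp_pos: [0.551, 0.0966, 0.0522]
tcp_rot: [1.106, 1.276, -1.113]
ft_force: [0.7, -0.1, -0.2]
finger_gap: 0.643
```

Request:
move_arm:
  targets:
    - [[-45,0,0],0,60]
    - [[-45,0,0],0,60]
    - [[-20,0,0],0,60]
    - [[0,0,0],-0.14,60]
    - [[0,0,0],-0.14,60]

```text
clock: 51.9
tcp_pos: [0.554, 0.0966, 0.1657]
tcp_rot: [0.894, 1.379, -0.893]
ft_force: [0.6, -0.1, -0.4]
finger_gap: 0.644
```

Request:
move_arm:
  targets:
    - [[0,0,0],-0.14,60]
    - [[0,0,0],-0.14,60]
    - [[0,0,0],-0.14,60]
    - [[0,0,0],-0.14,60]
    - [[0,0,0],-0.14,60]

```text
clock: 52.4
tcp_pos: [0.5533, 0.0966, 0.1643]
tcp_rot: [0.352, 1.544, -0.352]
ft_force: [0.3, 0.5, 0.5]
finger_gap: 0.643
```

Request:
move_arm:
  targets:
    - [[0,0,0],-0.14,60]
    - [[0,0,0],-0.14,60]
    - [[0,0,0],-0.14,60]
    - [[0,0,0],-0.14,60]
    - [[0,0,0],-0.03,60]

```text
clock: 52.9
tcp_pos: [0.5533, 0.0966, 0.1643]
tcp_rot: [-0.108, 1.57, 0.108]
ft_force: [-0.1, 0.3, -0.2]
finger_gap: 0.645
```

Request:
move_arm:
  targets:
    - [[0,0,0],0,60]
    - [[0,0,0],0,60]
    - [[0,0,0],0,60]
    - [[0,0,0],0,60]
    - [[0,0,0],0,60]

```text
clock: 53.4
tcp_pos: [0.5539, 0.0965, 0.1649]
tcp_rot: [-0.106, 1.568, 0.106]
ft_force: [1.0, 0.6, -0.2]
finger_gap: 0.645
```

Run:
```python
from h import *
w=cam("wrist"); g=w[0]["img"].mean(2)
m=(g>145).astype(np.uint8); hs=cv2.cvtColor(w[0]["img"],cv2.COLOR_RGB2HSV); m*=(hs[...,1]<40); m[:,:150]=0;m[:,360:]=0;m[:100]=0;m[280:]=0
n,l,s_,ce=cv2.connectedComponentsWithStats(m)
for i in range(1,n):
    if s_[i,4]>150: q=toplane(w,ce[i],.113)[0]; print(s_[i],ce[i],q,rect(l==i).round(0).tolist()); go([q[0],q[1],.076],7.8)
```

```text
[257 183   7  54 362] [259.86740331 208.72099448] [0.55622502 0.09657358 0.113     ] [[257.0, 183.0], [263.0, 183.0], [263.0, 236.0], [257.0, 236.0]]
jaw yaw 7.7 turn -0.1 deg -0.0016 rad
tcp [0.5539 0.0965 0.1649] shift now [88.9 -0.2  2.3]
```

Request:
move_arm:
  targets:
    - [[30,0,2],0,60]
    - [[30,0,0],0,60]
    - [[28,0,0],0,60]
    - [[0,0,0],0,60]
    - [[0,0,0],0,30]

```text
clock: 53.95
tcp_pos: [0.5559, 0.0967, 0.077]
tcp_rot: [-0.106, 1.569, 0.106]
ft_force: [0.2, 0.1, 0.8]
finger_gap: 0.598
```

Request:
move_arm:
  targets:
    - [[0,0,0],0,0]
    - [[0,0,0],0,0]
    - [[0,0,0],0,0]
    - [[0,0,0],0,0]
    - [[0,0,0],0,0]
  force: 30

```text
clock: 54.45
tcp_pos: [0.5561, 0.0967, 0.0773]
tcp_rot: [-0.106, 1.567, 0.106]
ft_force: [0.1, -0.6, -0.1]
finger_gap: 0.177
```

Request:
move_arm:
  targets:
    - [[0,0,0],0,0]
    - [[0,0,0],0,0]
    - [[0,0,0],0,0]
    - [[0,0,0],0,0]
    - [[0,0,0],0,0]

```text
clock: 54.95
tcp_pos: [0.5559, 0.0967, 0.0769]
tcp_rot: [-0.106, 1.568, 0.106]
ft_force: [-0.7, -0.1, 0.6]
finger_gap: 0.066
```

Run:
```python
from h import *
s,_=st(); print(s["finger_gap"]*93,s["ft_force"].round(1))
go([.61,-.2565,.25],-4.4)
w=cam("top"); print(seats(w,(325,150,415,245)))
```

```text
6.110266755105637 [-0.7 -0.1  0.6]
jaw yaw 7.7 turn 12.1 deg 0.2118 rad
tcp [0.5559 0.0967 0.0769] shift now [-173.2 -357.3    6. ]
[([522.5, -352.6], [31.3, 74.3], np.float32(-1.3)), ([524.9, -250.6], [36.4, 64.2], np.float32(-1.3)), ([609.3, -256.6], [37.6, 65.3], np.float32(-1.2)), ([616.1, -360.2], [38.9, 77.7], np.float32(11.2))]
```

Request:
move_arm:
  targets:
    - [[-20,0,0],0,0]
    - [[-40,0,0],0,0]
    - [[-45,0,0],0,0]
    - [[-45,0,0],0.106,0]
    - [[0,0,0],0.106,0]

```text
clock: 55.5
tcp_pos: [0.5594, 0.0968, 0.2338]
tcp_rot: [0.064, 1.558, -0.063]
ft_force: [1.4, 0.1, -1.1]
finger_gap: 0.066
```

Request:
move_arm:
  targets:
    - [[0,-43.5,10.1],0,0]
    - [[0,-43.5,10.1],0,0]
    - [[0,-43.5,10.1],0,0]
    - [[0,-43.5,10.1],0,0]
    - [[0,-43.5,10.1],0,0]

```text
clock: 56.0
tcp_pos: [0.5893, -0.1256, 0.2264]
tcp_rot: [0.061, 1.571, -0.06]
ft_force: [1.7, -0.1, -0.6]
finger_gap: 0.062
```

Request:
move_arm:
  targets:
    - [[0,-43.5,10.2],0,0]
    - [[0,-43.5,10.2],0,0]
    - [[0,-43.5,10.2],0,0]
    - [[0,0,0],0,0]
    - [[0,0,0],0,0]

```text
clock: 56.5
tcp_pos: [0.6094, -0.2574, 0.2256]
tcp_rot: [0.063, 1.572, -0.061]
ft_force: [-0.2, 0.1, -0.9]
finger_gap: 0.061
```

Request:
move_arm:
  targets:
    - [[30,0,0],0,0]
    - [[30,0,0],0,0]
    - [[20,0,0],0,0]
    - [[0,0,0],0,0]
    - [[0,0,0],0,0]

```text
clock: 57.0
tcp_pos: [0.6101, -0.2551, 0.1473]
tcp_rot: [0.06, 1.57, -0.059]
ft_force: [0.6, -0.5, -0.5]
finger_gap: 0.062
```

Run:
```python
from h import *
s,_=st(); print(s["finger_gap"]*93,s["ft_force"].round(1))
go([.6102,-.2563,.0909],-4.4)
w=cam("wrist"); 
for o in seats(w,None,250):
    if 34<o[1][0]<42 and 50<o[1][1]<70: print(o)
w=cam("top"); print(seats(w,(325,150,415,245)))
```

```text
5.746561180473542 [ 0.6 -0.5 -0.5]
jaw yaw -4.3 turn 0.1 deg 0.0012 rad
tcp [ 0.6101 -0.2551  0.1473] shift now [56.4 -1.2  0.2]
([525.0, -252.3], [37.4, 65.3], np.float32(-4.1))
[([525.3, -232.4], [26.1, 37.5], np.float32(86.3)), ([609.3, -251.9], [37.5, 55.8], np.float32(-1.2)), ([644.0, -278.0], [34.6, 59.8], np.float32(88.9))]
```

Request:
move_arm:
  targets:
    - [[20,-1,0],0,0]
    - [[15,0,0],0,0]
    - [[5,0,0],0,0]
    - [[3,0,0],0,0]
    - [[0,0,0],0,0]

```text
clock: 57.6
tcp_pos: [0.6104, -0.2577, 0.1047]
tcp_rot: [0.06, 1.569, -0.061]
ft_force: [1.0, -0.0, -0.8]
finger_gap: 0.065
```

Request:
move_arm:
  targets:
    - [[2,0,0],0,0]
    - [[2,0,0],0,0]
    - [[2,0,0],0,0]
    - [[2,0,0],0,0]
    - [[0,0,0],0,0]

```text
clock: 58.1
tcp_pos: [0.6097, -0.2574, 0.0954]
tcp_rot: [0.061, 1.571, -0.06]
ft_force: [-0.3, 0.5, -1.2]
finger_gap: 0.061
```

Request:
move_arm:
  targets:
    - [[2,0,0],0,0]
    - [[1,0,0],0,0]
    - [[1,0,0],0,0]
    - [[0,0,0],0,0]
    - [[0,0,0],0,0]

```text
clock: 58.6
tcp_pos: [0.6099, -0.2575, 0.0918]
tcp_rot: [0.06, 1.57, -0.06]
ft_force: [-0.0, -0.4, -0.9]
finger_gap: 0.059
```

Request:
move_arm:
  targets:
    - [[1,0,0],0,0]
    - [[1,0,0],0,0]
    - [[0,0,0],0,0]
    - [[0,0,0],0,0]
    - [[0,0,0],0,0]

```text
clock: 59.1
tcp_pos: [0.6101, -0.2576, 0.0909]
tcp_rot: [0.06, 1.569, -0.061]
ft_force: [-1.6, 0.6, 5.6]
finger_gap: 0.062
```

Request:
move_arm:
  targets:
    - [[-1,0,0],0,40]
    - [[0,0,0],0,40]
    - [[0,0,0],0,40]
    - [[-10,0,0],0,40]
    - [[-40,0,0],0,40]

```text
clock: 59.6
tcp_pos: [0.6072, -0.2558, 0.1368]
tcp_rot: [0.065, 1.578, -0.057]
ft_force: [0.3, -0.2, 0.7]
finger_gap: 0.415
```

Request:
move_arm:
  targets:
    - [[-45,0,0],0,45]
    - [[-45,0,0],0,45]
    - [[0,36.9,-25.8],0,45]
    - [[0,36.9,-25.8],0,45]
    - [[0,36.9,-25.8],0,45]

```text
clock: 60.1
tcp_pos: [0.5406, -0.1403, 0.2319]
tcp_rot: [0.061, 1.568, -0.061]
ft_force: [-0.0, 0.7, 0.5]
finger_gap: 0.489
```

Request:
move_arm:
  targets:
    - [[0,36.9,-25.8],0,45]
    - [[0,36.9,-25.8],0,45]
    - [[0,36.9,-25.8],0,45]
    - [[0,0,0],0.14,45]
    - [[0,0,0],0.14,45]

```text
clock: 60.6
tcp_pos: [0.4721, -0.0234, 0.2321]
tcp_rot: [0.282, 1.55, -0.283]
ft_force: [0.5, 0.1, 0.5]
finger_gap: 0.481
```

Request:
move_arm:
  targets:
    - [[0,0,0],0.14,45]
    - [[0,0,0],0.14,45]
    - [[0,0,0],0.14,45]
    - [[0,0,0],0.14,45]
    - [[0,0,0],0.14,45]

```text
clock: 61.1
tcp_pos: [0.4727, -0.0248, 0.2316]
tcp_rot: [0.827, 1.407, -0.827]
ft_force: [0.4, 0.6, -0.0]
finger_gap: 0.486
```

Request:
move_arm:
  targets:
    - [[0,0,0],0.14,45]
    - [[0,0,0],0.14,45]
    - [[0,0,0],0.098,45]
    - [[0,0,0],0,45]
    - [[0,0,0],0,45]

```text
clock: 61.6
tcp_pos: [0.4727, -0.0248, 0.2313]
tcp_rot: [1.107, 1.271, -1.106]
ft_force: [-1.0, -0.3, -0.0]
finger_gap: 0.482
```

Run:
```python
from h import *
w=cam("wrist"); go([.4727,-.025,.068],98)
print(proj(w,[.4727,-.025,.105]))
for r in regions_of("wrist","vise_pin")[:2]: print(round(r["score"],2),r["bbox"])
u,v=proj(w,[.4727,-.025,.105])[0].astype(int); g=w[0]["img"].mean(2); print(g[v-20:v+22:2,u-16:u+18:2].astype(int))
s=seats(cam("top"),(325,150,415,245)); print(s)
save(cam("scene"),"s12.png",(60,130,280,270),3.6)
```

```text
jaw yaw -82.1 turn -0.1 deg -0.0014 rad
tcp [ 0.4727 -0.0248  0.2312] shift now [ 1.632e+02 -1.000e-01  2.000e-01]
[[256.17944082 185.45419512]]
0.88 [232.6, 112.0, 52.9, 80.7]
[[ 76  73  75  75  60  56  62  68  69  72  70  71  78  75  72  87 107]
 [ 78  69  61  54  49  55  74  75  80  77  77  70  74  78  78  86 108]
 [ 80  60  53  54  52  56  73  80  85  93  84  73  66  76  74  92 109]
 [ 79  58  58  55  53  62  75  81  84  96 101  78  74  74  73  93 109]
 [ 80  62  55  55  52  65  75  80  90  96 104  85  75  72  74  92 110]
 [ 80  62  56  60  57  66  80  83  86  99 101  86  72  72  72  89 108]
 [ 75  56  60  56  53  69  77  84  89  99 103  93  76  77  75  92 110]
 [ 87  76  78  80  68  78  93 117 128 119 106  98  94  90  92 101 109]
 [101  99 101 100  80  98 134 137 140 135 129 108 105 100 102 103 102]
 [ 67  64  71  71  71 124 138 139 138 137 137 115  70  70  68  64  75]
 [ 90  91  92  90  96 132 137 138 135 137 139 131  85  85  86  87  86]
 [106 108 107 111 107 130 140 136 135 137 136 121 104 103 104 103 106]
 [105 108 105 109 106 119 135 136 138 137 130 112 105 105 104 105 106]
 [107 104 108 105 109 109 118 126 131 125 108 107 106 105 106 106 111]
 [118 117 120 120 119 116 120 118 121 115 114 113 116 116 112 111 114]
 [127 128 127 125 128 130 130 131 130 131 129 127 128 128 123 123 123]
 [130 127 128 128 127 125 125 125 128 128 127 128 130 129 130 129 131]
 [131 134 130 134 133 133 130 128 130 128 129 129 127 126 127 128 130]
 [133 134 131 135 131 134 133 132 136 134 135 135 134 132 133 131 131]
 [133 132 132 134 132 134 136 133 133 134 134 134 135 134 134 134 135]
 [135 135 133 134 133 134 132 134 131 132 133 134 133 133 134 134 133]]
[([522.5, -352.6], [31.3, 74.3], np.float32(-1.3)), ([615.6, -329.2], [42.2, 138.7], np.float32(-3.9))]
```

Request:
move_arm:
  targets:
    - [[40,0,0],0,45]
    - [[45,0,0],0,45]
    - [[40,0,0],0,45]
    - [[30,0,0],0,45]
    - [[8,0,0],0,0]
  force: 30

```text
clock: 62.3
tcp_pos: [0.4701, -0.0241, 0.0649]
tcp_rot: [1.107, 1.277, -1.111]
ft_force: [-0.0, 0.1, -1.0]
finger_gap: 0.436
```

Request:
move_arm:
  targets:
    - [[0,0,0],0,0]
    - [[0,0,0],0,0]
    - [[0,0,0],0,0]
    - [[0,0,0],0,0]
    - [[0,0,0],0,0]

```text
clock: 62.8
tcp_pos: [0.4738, -0.0236, 0.0696]
tcp_rot: [1.112, 1.269, -1.106]
ft_force: [0.0, 7.1, 0.8]
finger_gap: 0.166
```

Request:
move_arm:
  targets:
    - [[0,6,0],0,0]
    - [[0,7,0],0,0]
    - [[0,7,0],0,0]
    - [[0,7,0],0,0]
    - [[0,7,0],0,0]

```text
clock: 63.3
tcp_pos: [0.5056, -0.0193, 0.0695]
tcp_rot: [1.109, 1.272, -1.108]
ft_force: [-5.5, 4.7, 6.9]
finger_gap: 0.165
```

Request:
move_arm:
  targets:
    - [[0,7,0],0,0]
    - [[0,7,0],0,0]
    - [[0,6,0],0,0]
    - [[0,5,0],0,0]
    - [[0,0,0],0,0]

```text
clock: 63.8
tcp_pos: [0.5314, -0.0158, 0.0695]
tcp_rot: [1.11, 1.27, -1.107]
ft_force: [-2.4, 3.8, 3.5]
finger_gap: 0.166
```

Request:
move_arm:
  targets:
    - [[0,2,0],0,0]
    - [[0,2,0],0,0]
    - [[0,2,0],0,0]
    - [[0,0,0],0,0]
    - [[0,0,0],0,0]

```text
clock: 64.3
tcp_pos: [0.536, -0.0152, 0.0695]
tcp_rot: [1.108, 1.272, -1.109]
ft_force: [-6.6, 2.7, 7.8]
finger_gap: 0.168
```

Request:
move_arm:
  targets:
    - [[0,2,0],0,0]
    - [[0,2,0],0,0]
    - [[0,1,0],0,0]
    - [[0,0,0],0,0]
    - [[0,0,0],0,0]

```text
clock: 64.8
tcp_pos: [0.5367, -0.015, 0.0693]
tcp_rot: [1.104, 1.278, -1.114]
ft_force: [-19.6, -1.0, 16.5]
finger_gap: 0.165
```

Request:
move_arm:
  targets:
    - [[0,-4,0],0,45]
    - [[0,0,0],0,45]
    - [[0,0,0],0,45]
    - [[0,0,0],0,45]
    - [[-20,0,0],0,45]

```text
clock: 65.3
tcp_pos: [0.5365, -0.0155, 0.0859]
tcp_rot: [1.107, 1.275, -1.111]
ft_force: [-0.7, -0.3, -0.2]
finger_gap: 0.477
```

Request:
move_arm:
  targets:
    - [[-45,0,0],0,45]
    - [[-45,0,0],0,45]
    - [[-45,0,0],0,45]
    - [[0,-40,0],0,45]
    - [[0,-40,0],0,45]

```text
clock: 65.8
tcp_pos: [0.4598, -0.0273, 0.2246]
tcp_rot: [1.109, 1.266, -1.106]
ft_force: [-0.4, -0.6, 0.7]
finger_gap: 0.483
```

Run:
```python
from h import *
a=cam("scene")[0]["img"][130:260,60:280]; w=cam("wrist")[0]["img"][40:240,180:512]
a=cv2.resize(a,None,fx=3,fy=3,interpolation=cv2.INTER_CUBIC); w=cv2.resize(w,(660,398))[:205]
w=cv2.resize(cv2.cvtColor(cam("wrist")[0]["img"],cv2.COLOR_RGB2BGR)[60:185,180:512],(550,207))
o=np.zeros((600,660,3),np.uint8); o[:390]=a[...,::-1]; o[392:599,:550]=w; cv2.imwrite("pics/fin.png",o)
print(read_state()["tcp_pos"])
```

```text
[ 0.45730672 -0.02666239  0.2232181 ]
```

View pics/fin.png

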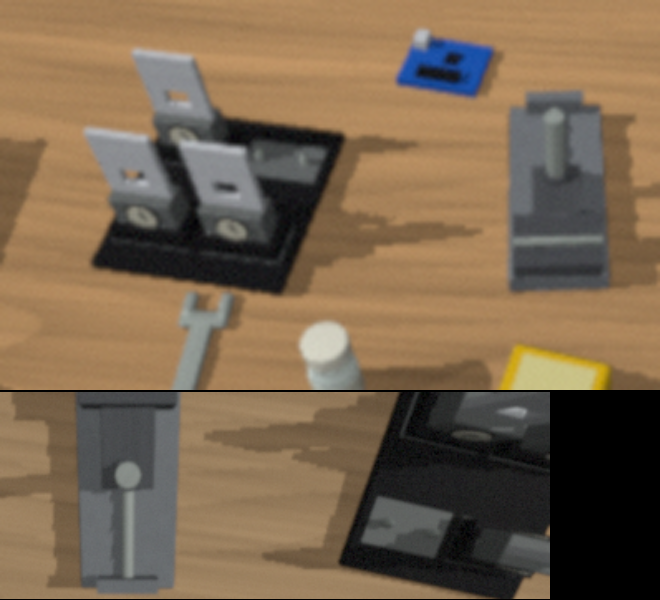

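```bash
python3 -c "
from rig import *
print(finish_job(), read_state()['clock'])"
```

```text
the job is handed in; nothing more can be done
the job is handed in; nothing more can be done
```

The job is handed in: all three modules that were present are on the tray, each on its own station, and the empty vise is shut. No verdict was reported.

- **Vise module:** I slid the jaw open by about 25 mm with the module still standing in it. I then lifted the module out and seated it on station 3.
- **Rack modules:** hooks 3 and 2 each held a module, and hook 1 was empty. My first attempt at hook 3, gripping across the tab, jammed at the barb and was backed off. Gripping the housing sides instead let the barb tilt each module about 20 degrees, and both then came off freely. I righted each one on the table and gripped it again across the tab. The hook 3 module went to station 1 and the hook 2 module to station 4.
- **Closing the vise:** I moved the handle pin forward until it stalled at about 20 N, close to where I expected the shut position.

**Last checks:** each module went down over its pegs without force until it met the deck. On stations 1 and 4 the contact heights matched my prediction. On station 3 contact came about 3 mm lower than I had estimated from the camera, which I put down to the grip estimate. The final picture shows three upright modules, station 2 empty and the jaws closed. I read no joint value for the jaw, so "shut" rests on the stall and the picture. The tray had not moved at any of my checks, and I saw no bystander moved, though I did not measure their positions.

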